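# Drive the worn bush out of a bearing pedestal

### The arm

A 6-joint arm with a two-finger parallel gripper is mounted at the origin on the work surface. World frame = base frame: x ahead of the robot, y to its left, z up, the work surface at z = 0. Lengths are in mm, angles in degrees, forces in N, time in s.
With the tool pointing down it reaches from about 350 to 850 mm from the base axis. Payload 8.1 kg.
Tool frame: the origin (TCP) lies midway between the tips of the shut fingers; the grasp point (between the pads) lies 19 mm behind it; x points along the fingers, z is the direction in which the jaws open and shut, and the axes are right-handed (so a half turn about x gives the same grasp; the last joint's range is limited). The gripper opens to 85 mm and grips with 20 to 120 N. Pads are 22 mm wide; open, the fingers measure 114 mm over their backs; the gripper's body (76 mm by 85 mm) begins 54 mm behind the grasp point. The pads swing forward as they close: fully open they stand 13 mm farther back than shut.
Start: joints at [-72.387, 7.471, 85.268, -0, 87.261, -4.893], TCP at [229.686, -554.301, 199.992] pointing down, gripper open.
Joint ranges: [-169.43, 169.43], [-51.17, 129.36], [1.28, 143.12], [-76.62, 256.62], [0, 156.53], [-152.29, 152.29]. Speed limits (degrees/s): [136.94, 136.94, 159.86, 180, 180, 180].

### API

Orientations are given as [roll, pitch, yaw] about the fixed x, y, z axes, in that order (R = Rz(yaw) Ry(pitch) Rx(roll)).
In Python, from bench import r gives the robot as it stands. The module is installed in compiled form; this text tells all that it offers.
- The arm moves only by the tool servo_tool, never from a script. Its argument "commands" is a list that holds one entry, the list of rows, each a list of 7 numbers: the closure in counts, from 0 (fully open) to 255 (shut), then the shift along the tool's x, y, z in cm, then the turn, a rotation vector about the tool's x, y, z in degrees. A call has 1 to 8 rows; each row is the pose to reach, as a shift and turn from the pose commanded when the call began, along the tool's axes at that moment; what a row does not reach only later rows make up. A row lasts 1/10 s, in which the tool goes at most 50 mm and 8.59 degrees, less where a joint would pass 70% of its speed; a pose out of reach is approached as far as the arm can. A call with a gripper value outside its range is refused whole. The fingers move at their own pace and stop on an object; "force" is the grip in N (left out, the last holds). Time passes only in rows, so rows that repeat a pose let the fingers close. It gives the time, the measured TCP pose, the force and the opening at its end, in the units of the state.
- r.sense(): the state, without advancing time (a new reading comes with each control period).
- r.snapshot(name): name is "side" or "top" or "wrist"; returns (picture, depth): 480x640x3 uint8, red, green, blue; 480x640 float32, mm along the optical axis (not along the pixel's ray), 0 where there is no reading.
- r.calibration(name): a dict with "fx", "fy", "cx", "cy" (pixels), "pose" (4x4, takes a point from camera to world coordinates). Camera axes: x right, y down, z forward; pixel columns grow to the right and rows downward; lengths in mm; the calibration is good to about 2 mm. A picture is of the moment at which its call begins: read the wrist's pose just before it. calibration takes no time and is no camera call; for the wrist camera it gives the pose at the moment of the call.
- r.hand_in(): hands the job in, once; it reports no verdict.
The state is a dict: "time": time; "joint_pos": joint angles; "qd": joint speeds; "joint_efforts": joint torques, N m; "tool_pos": TCP position; "tcp_rot": TCP orientation; "ft_force": force on the tool from outside, world axes, zero at the start; "wrist_torque": the same for the moment, N m; "finger_gap": finger opening in mm.
Only numpy, scipy, OpenCV 4.12 (cv2) and the standard library are available. Lean on these libraries where they do the work, as an engineer would, in place of code of your own. Each camera call takes 0.05 s, during which the arm holds its last target.

### The job

The worn bronze bush has to come out of the bearing pedestal. Take from the rack the driver whose nose just fits the bore, push it in from the side away from the catch tray by steady pressure, never harder than 20 N, until the bush has dropped into the catch tray behind and you feel the driver's stop collar come home on the hub; keep it pressed there for half a second. Then draw the driver out and lay it back in its own notches in the rack, and leave everything else where it is.

Things in the scene. Friction and masses are not known exactly. Their poses are not given: they have to be found in the camera images.
- driver_grip (a point): Bush driver that fits, a 0.5 kg bar (mm): steel handle dia 26, 102 long; nose dia 22, 80 long, last 3 chamfered to dia 17. Point: on the axis at the grip place, near the centre of mass, 58 from the handle's end, 124 behind the nose's end; x: handle to nose. A stop collar, dia 34, 10 thick, is clamped on the nose, its front 48 to 66 behind the nose's end: setting differs, not reported.
- driver_tip (a point): Centre of the end face of the driver's nose; on the driver's axis, same axes as driver_grip. At the start the driver lies level in the rack, axis 44 mm above the table, nose away from the robot.
- slim_driver_grip (a point): The thin one of the three drivers: same handle, nose 12 mm in diameter (it would slip through the bush), collar 24 mm. Stays in the rack. Point and axes as driver_grip.
- fat_driver_grip (a point): The thick one of the three drivers: same handle, nose 30 mm in diameter (it does not enter the bore), collar 42 mm. Stays in the rack. Point and axes as driver_grip.
- rack_middle (a point): Fixed grey plastic rack, 222 wide, 150 deep, for three drivers side by side, 72 apart, in any order. Point: axis of the middle place, at the grip place, 44 mm up; x along the drivers to their noses, y across. Each handle lies in vees of two cross-bars (12 thick, tops 44 up), 34 ahead of and 48 behind the grip place; between them it is free, 6 mm base plate below. Vees centre the handle.
- bore_mouth (a point): Centre of the bore's mouth on the near face of the hub of the fixed grey bearing pedestal, 100 mm above the table. The level bore, dia 25, goes through the hub (dia 56, 44 long); x points along it, into the hub, away from the robot; z up. The hub stands on a web and foot on a bed plate 12 thick, 130 wide, that reaches 58 out before the near face.
- bush_center (a point): Worn bronze bush: ring dia 24 outside, 14 inside, 20 long, 56 g, in the far half of the bore; point: its centre, x along its axis. At first its near end is 20 to 24 mm inside the mouth. Spring strips hold it by friction: pushed squarely, 6 to 12 N slide it (cocked, more) until its near end is 42 mm in; it drops once pushed out of the far end (44 mm in).
- tray_floor (a point): Centre of the lined floor of the fixed steel catch tray behind the pedestal, 32 mm above the table. The tray is 98 long (along x, the bore's direction) and 94 wide inside, its walls rise 30 above the floor; it begins just under the hub's far face.
- multimeter: Bystander: yellow hand multimeter, 90 x 180 x 38 mm; origin at the centre of its underside.
- grease_tin: Bystander: small white tin, 54 mm in diameter, 50 mm high, standing near the robot; origin at the centre of its underside.
- bolt_jar: Bystander: small glass jar with a black cap, 52 mm in diameter, 65 mm high; origin at the centre of its underside.
- mallet: Bystander: rubber mallet 260 mm long lying near the robot; origin under its middle, x along the handle to the head.
- screwdriver: Bystander: screwdriver 200 mm long lying near the robot; origin under its middle, x along it to the blade.
- spanner: Bystander: steel spanner 180 mm long lying on the table; origin under its middle, x along it to the open end.
Not all that is in view belongs to the job. Leave any orange look-alike of the part that bears driver_grip alone.

How it is judged (in metres and radians):
On the way, in this order (a step that is already met when the one before it is completed fails the run):
1. the fitting driver's nose, in the bore, has pushed the bush at least 4 mm along (x of driver_tip in the frame of bore_mouth above 0.018 m and horizontal distance between driver_tip and bush_center below 0.016 m and distance of bush_center from where it was at the start of the episode above 0.004 m and angle between the x axis of driver_tip and the x axis of bore_mouth, either way round below 0.12 rad).
2. the driver's stop collar is home on the hub and pressed on it with 2 to 20 N for 0.4 s, the bush out of the bore (contact force between stop_collar_c0 and pedestal above 2 N and x of driver_tip in the frame of bore_mouth above 0.044 m and angle between the x axis of driver_tip and the x axis of bore_mouth, either way round below 0.1 rad and z of bush_center in the frame of bore_mouth below -0.03 m), for 0.4 s.
At the end, for the whole second after the job is handed in: The bush lies at rest in the catch tray; the fitting driver lies level and at rest in the notches it came from, its grip place within 12 mm and its tip within 15 mm of where they were at the start, and released (x of bush_center in the frame of tray_floor between -0.05 and 0.05 m and y of bush_center in the frame of tray_floor between -0.048 and 0.048 m and z of bush_center in the frame of tray_floor below 0.02 m and linear speed of each of bush, driver below 0.02 m/s and distance of driver_grip from where it was at the start of the episode below 0.012 m and distance of driver_tip from where it was at the start of the episode below 0.015 m and angle between driver_grip's own x axis and vertical between 1.5 and 1.64 rad); the robot touches nothing.
It fails at once if the driver presses on the pedestal (hub, bore or tray) or on the bush with more than 20 N (contact force between driver and pedestal above 20 N or contact force between driver and bush above 20 N).
It fails at once if the arm or gripper itself leans on the pedestal or the tray (over 5 N) (contact force between the arm and pedestal above 5 N).
It fails at once if the gripper touches the bush (contact force between the fingers and bush above 0.5 N).
It fails at once if one of the other two drivers is shifted by more than 20 mm (distance of any of slim_driver_grip, fat_driver_grip from where it was at the start of the episode above 0.02 m).
It fails at once if another thing on the bench is shifted by more than 20 mm (distance of any of multimeter, grease_tin, bolt_jar, mallet, screwdriver, spanner from where it was at the start of the episode above 0.02 m).
It also fails if it takes over 72 s, if anything falls off the work surface, if the arm or the gripper's body presses on something with over 40 N, if the wrist force passes 120 N, or if a joint passes its speed limit or range.

## Working session

There is one attempt and no reset: what is moved stays moved. The work goes in short steps, Python scripts to look and compute and a tool call to move; the robot and the scene stay as the last step left them, time stands still between calls to the robot, and variables do not carry over. Pictures are saved under pics/ and viewed, and the job is handed in when it is done.

Besides the shell and the picture viewer there is one more tool, called after ">>>" by a JSON object that holds its "fn" and its "kwargs". servo_tool: Moves the arm, as the interface text tells. Its arguments: {"type":"object","properties":{"commands":{"type":"array","items":{"type":"array","items":{"type":"array","items":{"type":"number"}}}},"force":{"type":"number"}},"required":["commands"]}

```bash
mkdir -p pics; cat > h.py <<'E'
import numpy as np, cv2
from bench import r
def save(n,im): cv2.imwrite('pics/'+n+'.png',cv2.cvtColor(im,cv2.COLOR_RGB2BGR))
E
python3 - <<'E'
from h import *
print(r.sense())
for n in ['side','top','wrist']:
    c=r.calibration(n); p,d=r.snapshot(n); save(n+'0',p); np.savez('pics/'+n+'0.npz',p=p,d=d,**c); print(n,c)
E
```

```text
{'time': 0.0, 'joint_pos': array([-7.23856586e+01,  7.51590217e+00,  8.53300305e+01, -7.18809866e-05,
        8.72619022e+01, -4.89329237e+00]), 'qd': array([-0.00473224,  0.00935787,  0.04198053, -0.03859958, -0.00123869,
        0.09752246]), 'joint_efforts': array([ 3.55778420e-04, -5.69394922e+01, -5.00560427e+01, -4.11240180e-04,
        1.47759280e-02, -1.39430313e-06]), 'tool_pos': array([ 229.51445719, -553.69949766,  198.92901622]), 'tcp_rot': array([175.14485297,  89.89216506, 107.65249025]), 'ft_force': array([ 0.20509531, -0.09061923, -0.25647128]), 'wrist_torque': array([0.03312027, 0.00439975, 0.02697303]), 'finger_gap': 85.43939982266828}
side {'fx': 445.2302497263403, 'fy': 445.2302497263403, 'cx': 310.98798748019306, 'cy': 239.63432570359637, 'pose': array([[-9.85719536e-01, -1.06208515e-01,  1.30678031e-01,
         4.38092585e+02],
       [-1.67492602e-01,  5.38123293e-01, -8.26056626e-01,
         8.07527501e+02],
       [ 1.74133551e-02, -8.36147758e-01, -5.48227783e-01,
         6.32434986e+02],
       [ 0.00000000e+00,  0.00000000e+00,  0.00000000e+00,
        
[... 234 characters left out ...]
3481e-01,  1.64475798e-02, -9.08209806e-03,
         3.12259584e+01],
       [ 7.97389231e-03, -6.62335133e-02, -9.97772288e-01,
         1.39382782e+03],
       [ 0.00000000e+00,  0.00000000e+00,  0.00000000e+00,
         1.00000000e+00]])}
wrist {'fx': 339.34090811677794, 'fy': 339.34090811677794, 'cx': 323.8527914569652, 'cy': 235.3788340661281, 'pose': array([[ 3.83335022e-01, -8.77733353e-01, -2.87468994e-01,
         3.04378665e+02],
       [-9.23608243e-01, -3.64779467e-01, -1.17829338e-01,
        -5.23444362e+02],
       [-1.44004641e-03,  3.10676845e-01, -9.50514505e-01,
         3.73316433e+02],
       [ 0.00000000e+00,  0.00000000e+00,  0.00000000e+00,
         1.00000000e+00]])}
```

View pics/side0.png

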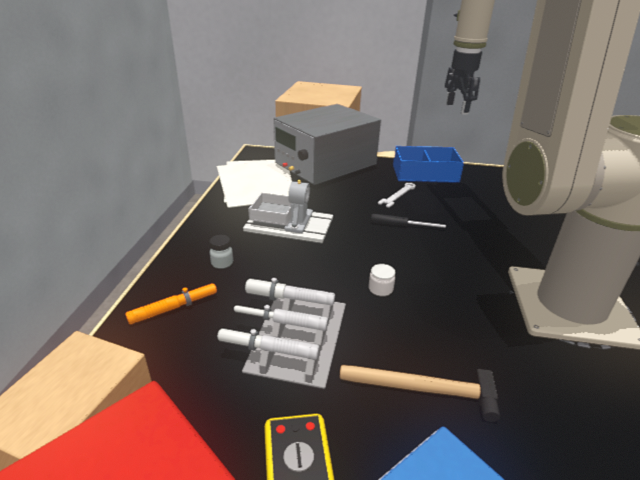

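View pics/top0.png

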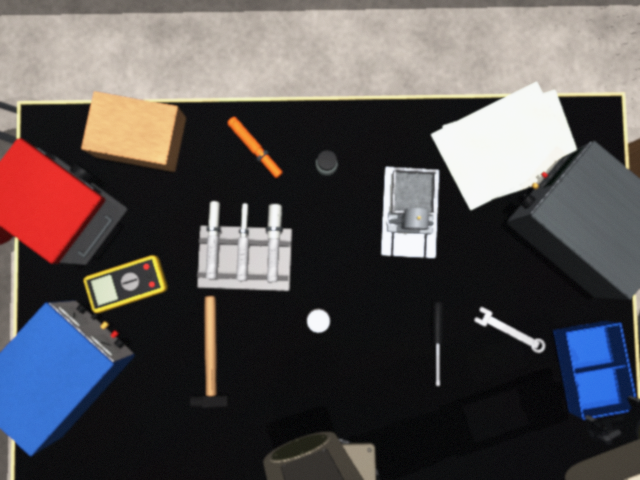

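View pics/wrist0.png

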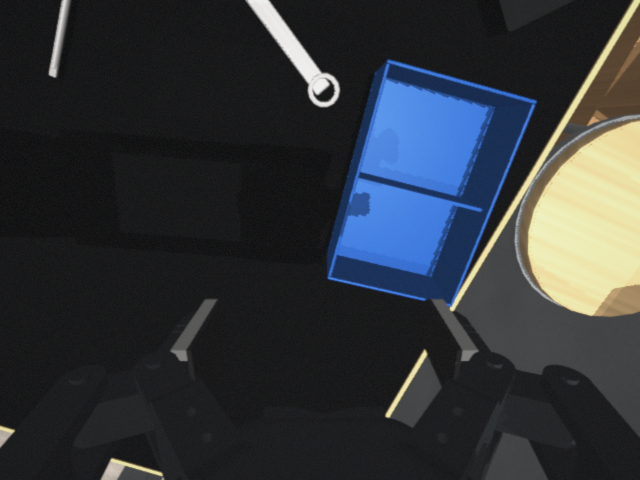

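```bash
python3 - <<'E'
from h import *
p=np.load('pics/top0.npz')['p']
a=cv2.resize(p[190:300,190:300],None,fx=5,fy=5,interpolation=cv2.INTER_CUBIC); save('top_rack',a)
a=cv2.resize(p[160:265,370:450],None,fx=5.5,fy=5.5,interpolation=cv2.INTER_CUBIC); save('top_ped',a)
p=np.load('pics/side0.npz')['p']
a=cv2.resize(p[170:390,190:370],None,fx=2.7,fy=2.7,interpolation=cv2.INTER_CUBIC); save('side_c',a)
E
```

```text
(no output)
```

View pics/top_rack.png

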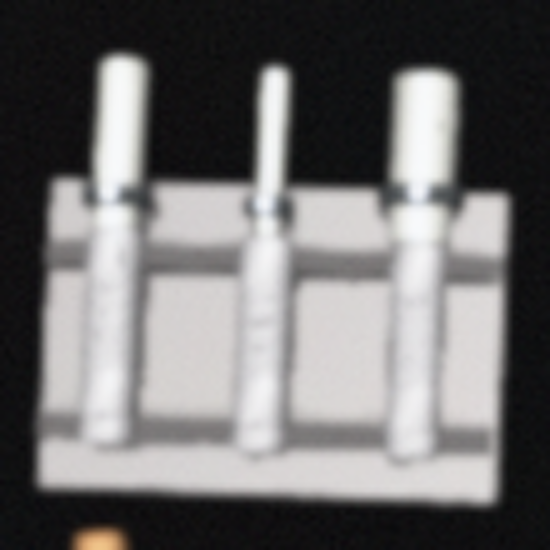

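View pics/top_ped.png

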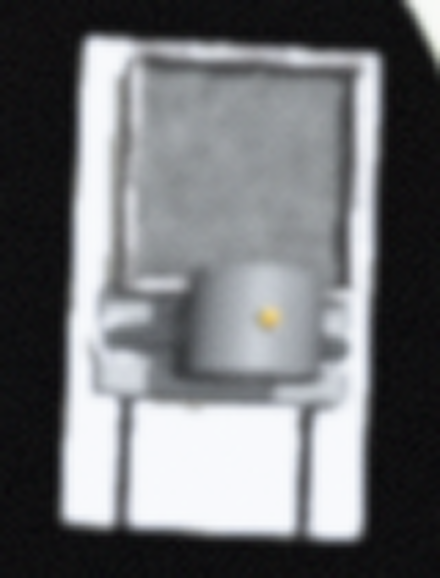

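View pics/side_c.png

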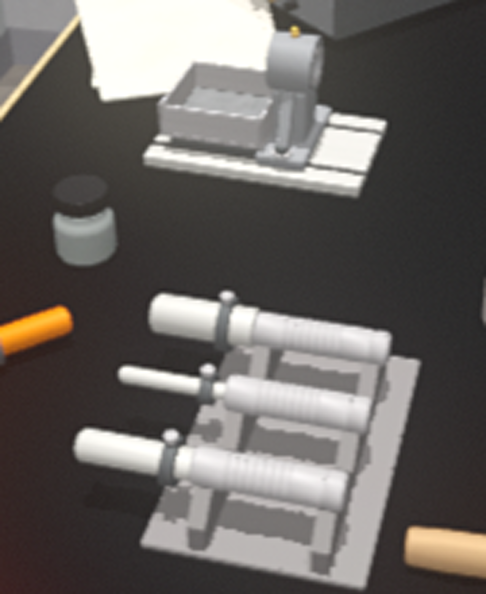

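Candidates (top view): driver at column 213 (nose ~10 px ≈ 23 mm wide), 244 (nose ~6 px ≈ 13 mm), 275 (nose ~12.5 px ≈ 30 mm), plus the orange look-alike at (255,147). The left one (col 213) fits the 22 mm description, and the crop confirms it. Next I'll measure poses.

```bash
cat >> h.py <<'E'
def rays(c,uv):
    uv=np.atleast_2d(uv).astype(float); P=c['pose']
    d=np.c_[(uv[:,0]-c['cx'])/c['fx'],(uv[:,1]-c['cy'])/c['fy'],np.ones(len(uv))]@P[:3,:3].T
    return P[:3,3],d
def onz(c,uv,z):
    o,d=rays(c,uv); return o+d*((z-o[2])/d[:,2])[:,None]
def cloud(c,dep):
    v,u=np.mgrid[:480,:640]; P=c['pose']
    X=np.stack([(u-c['cx'])/c['fx']*dep,(v-c['cy'])/c['fy']*dep,dep],-1)
    return X@P[:3,:3].T+P[:3,3]
def proj(c,X):
    P=c['pose'];q=(np.atleast_2d(X)-P[:3,3])@P[:3,:3]
    return np.c_[q[:,0]/q[:,2]*c['fx']+c['cx'],q[:,1]/q[:,2]*c['fy']+c['cy']]
E
python3 - <<'E'
from h import *
f=np.load('pics/top0.npz'); p,d=f['p'],f['d']; c={k:f[k] for k in ['fx','fy','cx','cy','pose']}
g=p.astype(int).mean(2)
X=cloud(c,d)
# nose silhouettes above rack plate rows 203..224
for name,c0,c1 in [('L',200,226),('M',236,254),('R',264,288)]:
    pts=[];w=[]
    for v in range(205,224):
        row=g[v,c0:c1]; t=row.max()/2
        idx=np.where(row>t)[0]
        if len(idx)<3: continue
        a,b=idx[0],idx[-1]
        le=a-(row[a]-t)/(row[a]-row[a-1]) if a>0 else a; re=b+(row[b]-t)/(row[b]-row[b+1]) if b+1<len(row) else b
        pts.append((c0+(le+re)/2,v)); w.append(re-le)
    pts=np.array(pts); Wp=onz(c,pts,44)
    k=np.polyfit(Wp[:,0],Wp[:,1],1); 
    print(name,'width',np.median(w)*1350/571,'yaw',np.degrees(np.arctan(k[0])),'y at 560,600,650',np.polyval(k,[560,600,650]))
    # tip: column through center
    cc=int(round(pts[0][0])); col=g[190:215,cc]; t=col.max()/2; i=np.where(col>t)[0][0]
    vt=190+i-(col[i]-t)/(col[i]-col[i-1]); print('  tip',onz(c,[(cc,vt)],44))
    print('  topz',[round(float(X[v,int(round(np.median(pts[:,0]))),2]),1) for v in range(204,280,5)])
# rack plate corners
m=(g>100).astype(np.uint8); n,l,s,_=cv2.connectedComponentsWithStats(m)
for i in range(1,n):
    if s[i,4]>1500: print(i,s[i])
E
```

```text
L width 21.931877556621814 yaw -3.9717261354821263 y at 560,600,650 [269.8781983  267.10096054 263.62941334]
  tip [[693.20713941 261.57925516  44.        ]]
  topz [53.0, 56.8, 62.1, 53.7, 50.3, 63.3, 53.5, 51.7, 50.7, 58.9, 49.9, 58.7, 57.4, 56.2, 59.1, 3.7]
M width 13.417236190804825 yaw -3.35035976823643 y at 560,600,650 [196.2445107  193.90284877 190.97577137]
  tip [[686.52969003 187.97466894  44.        ]]
  topz [51.5, 51.8, 48.2, 53.7, 50.1, 51.5, 50.9, 55.5, 54.9, 53.9, 54.4, 53.4, 60.9, 56.7, 51.0, 52.2]
R width 28.63613307501388 yaw -3.3121272084403994 y at 560,600,650 [123.99682404 121.68194392 118.78834375]
  tip [[683.95112799 116.67368459  44.        ]]
  topz [53.9, 61.1, 61.7, 51.3, 57.1, 68.0, 61.3, 50.3, 52.2, 54.0, 53.1, 54.2, 55.4, 53.6, 53.9, 54.9]
1 [    0     0   640   480 99693]
9 [ 381  166   58   93 4696]
16 [ 534  177   74   87 2222]
40 [ 197  201   95   90 6371]
```

```bash
python3 - <<'E'
from h import *
f=np.load('pics/top0.npz'); p,d=f['p'],f['d']; c={k:f[k] for k in ['fx','fy','cx','cy','pose']}
g=p.astype(int).mean(2); X=cloud(c,d)
# plate: bright comp
def edges(rows,c0,c1,th):
    L=[];R=[]
    for v in rows:
        row=g[v,c0:c1]; idx=np.where(row>th)[0]; a,b=idx[0],idx[-1]
        L.append((c0+a-(row[a]-th)/(row[a]-row[a-1]),v)); R.append((c0+b+(row[b]-th)/(row[b]-row[b+1]),v))
    return np.array(L),np.array(R)
L,R=edges(range(172,254),375,446,110)
for n,e in(('L',L),('R',R)):
    W=onz(c,e,12); k=np.polyfit(W[:,0],W[:,1],1); res=W[:,1]-np.polyval(k,W[:,0]); ok=abs(res)<2; k=np.polyfit(W[ok,0],W[ok,1],1)
    print(n,np.degrees(np.arctan(k[0])),np.polyval(k,[500,550]),ok.mean(),'dist',)
# near/far edge
for s in (0,1):
    E=[]
    for u in range(388,430):
        col=g[150:270,u]; idx=np.where(col>110)[0]; i=idx[-1] if s else idx[0]; j=i+1 if s else i-1
        E.append((u,150+i+(1 if s else -1)*(col[i]-110)/(col[i]-col[j])))
    W=onz(c,E,12); k=np.polyfit(W[:,1],W[:,0],1); ok=abs(W[:,0]-np.polyval(k,W[:,1]))<2;k=np.polyfit(W[ok,1],W[ok,0],1)
    print('near' if s else 'far',np.degrees(np.arctan(k[0])),np.polyval(k,[-150]),ok.mean())
# hub points
m=(X[...,2]>112)&(X[...,2]<135); m[:,:380]=0; m[:,440:]=0; m[:150]=0;m[260:]=0
H=X[m]; print(m.sum(),H.mean(0),H.min(0),H.max(0))
ys,xs=np.where(m);print(xs.min(),xs.max(),ys.min(),ys.max())
E
```

```text
L -4.040214092637292 [-130.65703931 -134.18864666] 1.0 dist
R -4.149444412960378 [-265.12893673 -268.75635408] 1.0 dist
far 4.307855131917481 [776.56836173] 1.0
near 4.100946140952701 [557.21278214] 0.9047619047619048
443 [ 635.11744133 -204.7042655   123.71657352] [ 612.59886186 -233.37534801  112.0535188 ] [ 659.16290749 -177.9883906   134.88662222]
404 428 208 228
```

```bash
cat >> h.py <<'E'
from scipy.spatial.transform import Rotation as Ro
def Rm(s): return Ro.from_euler('xyz',s['tcp_rot'],degrees=True)
def goal(yaw, tilt=0):
    """tool x down; camera side toward heading yaw; returns R. columns x,y,z"""
    a=np.radians(yaw); f=np.array([np.cos(a),np.sin(a),0]); x=np.array([0,0,-1.])
    t=np.radians(tilt); x,f=np.cos(t)*x+np.sin(t)*f, np.cos(t)*f-np.sin(t)*x
    y=f*YS; z=np.cross(x,y); return Ro.from_matrix(np.c_[x,y,z])
YS=1
def plan(pos,R):
    s=r.sense(); R0=Rm(s); d=R0.inv().apply(np.array(pos)-s['tool_pos'])/10
    w=(R0.inv()*R).as_rotvec(degrees=True)
    print('t',round(s['time'],2),'tcp',s['tool_pos'].round(2),'F',s['ft_force'].round(2),'gap',round(s['finger_gap'],1)); print('shift cm',d.round(3),'rot deg',w.round(2))
E
python3 - <<'E'
from h import *
s=r.sense(); print(Rm(s).as_matrix().round(3))
c=r.calibration('wrist'); print('cam in tool',Rm(s).inv().apply(c['pose'][:3,3]-s['tool_pos']), (Rm(s).inv().as_matrix()@c['pose'][:3,:3]).round(3))
plan([490,-200,220],goal(-4.1))
E
```

```text
[[-0.     0.924  0.383]
 [ 0.001  0.383 -0.924]
 [-1.     0.    -0.001]]
cam in tool [-174.26927302   80.78512425    0.34539493] [[-0.    -0.311  0.95 ]
 [ 0.001 -0.95  -0.311]
 [ 1.     0.001  0.   ]]
t 0.15 tcp [ 229.55 -553.84  199.17] F [-0.46  0.09 -0.26] gap 85.4
shift cm [ -2.045  37.606 -22.723] rot deg [ 2.661e+01 -8.000e-02  1.000e-02]
```

>>> {"fn": "servo_tool", "kwargs": {"commands": [[[0, -2, 37.6, -22.7, 26.6, 0, 0], [0, -2, 37.6, -22.7, 26.6, 0, 0], [0, -2, 37.6, -22.7, 26.6, 0, 0], [0, -2, 37.6, -22.7, 26.6, 0, 0], [0, -2, 37.6, -22.7, 26.6, 0, 0], [0, -2, 37.6, -22.7, 26.6, 0, 0], [0, -2, 37.6, -22.7, 26.6, 0, 0], [0, -2, 37.6, -22.7, 26.6, 0, 0]]]}}

```text
time: 0.95
tool_pos: [464.7, -234.3, 218.0]
tcp_rot: [-3.8, 90.0, -97.9]
ft_force: [0.8, -0.6, -0.1]
finger_gap: 85.6
```

```bash
python3 - <<'E'
from h import *
plan([490,-200,220],goal(-4.1))
E
```

```text
t 0.95 tcp [ 464.74 -234.29  217.98] F [ 0.83 -0.59 -0.14] gap 85.6
shift cm [-0.202  2.274 -3.6  ] rot deg [-0.  0.  0.]
```

>>> {"fn": "servo_tool", "kwargs": {"commands": [[[0, 0, 0, 0, 0, 0, 0], [0, 0, 0, 0, 0, 0, 0], [0, 0, 0, 0, 0, 0, 0]]]}}

```text
time: 1.25
tool_pos: [463.4, -236.8, 217.7]
tcp_rot: [-78.4, 90.0, -172.5]
ft_force: [-0.6, 0.1, 0.1]
finger_gap: 85.2
```

```bash
python3 - <<'E'
from h import *
plan([490,-200,220],goal(-4.1))
c=r.calibration('wrist'); p,d=r.snapshot('wrist'); save('w1',p); np.savez('pics/w1.npz',p=p,d=d,**c)
E
```

```text
t 1.25 tcp [ 463.45 -236.78  217.68] F [-0.65  0.07  0.05] gap 85.2
shift cm [-0.235  2.384 -3.859] rot deg [-0.01  0.01  0.04]
```

View pics/w1.png

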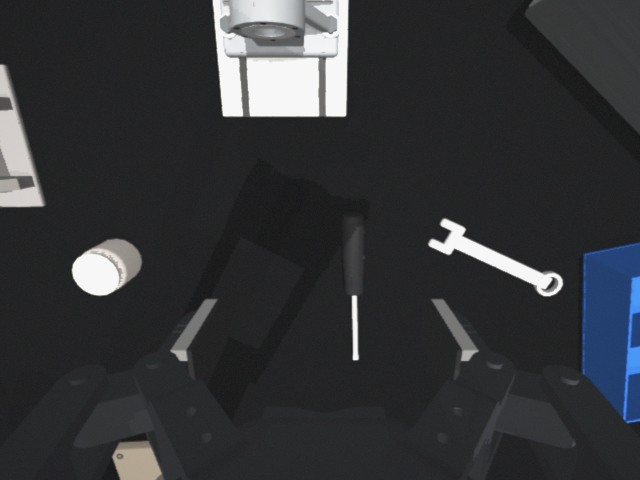

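```bash
python3 - <<'E'
from h import *
plan([480,-206,205],goal(-4.1,32))
E
```

```text
t 1.3 tcp [ 463.28 -237.19  217.69] F [0.12 0.27 0.48] gap 85.3
shift cm [ 1.268  1.442 -3.232] rot deg [-7.000e-02  3.000e-02  3.204e+01]
```

>>> {"fn": "servo_tool", "kwargs": {"commands": [[[0, 1.3, 1.4, -3.2, 0, 0, 32], [0, 1.3, 1.4, -3.2, 0, 0, 32], [0, 1.3, 1.4, -3.2, 0, 0, 32], [0, 1.3, 1.4, -3.2, 0, 0, 32], [0, 1.3, 1.4, -3.2, 0, 0, 32], [0, 1.3, 1.4, -3.2, 0, 0, 32], [0, 1.3, 1.4, -3.2, 0, 0, 32]]]}}

```text
time: 2.0
tool_pos: [481.0, -206.8, 207.1]
tcp_rot: [89.8, 58.0, -4.3]
ft_force: [0.4, 0.2, 0.6]
finger_gap: 85.3
```

```bash
python3 - <<'E'
from h import *
plan([490,-200,220],goal(-4.1))
c=r.calibration('wrist'); p,d=r.snapshot('wrist'); save('w2',p); np.savez('pics/w2.npz',p=p,d=d,**c)
u,v=proj(c,[616,-206,100])[0]; print(u,v)
u,v=int(u),int(v); a=p[max(0,v-70):v+70,max(0,u-80):u+80]; save('w2c',cv2.resize(a,None,fx=5,fy=4*5/4,interpolation=cv2.INTER_CUBIC)[:600,:800]); print(max(0,v-70),max(0,u-80))
E
```

```text
t 2.0 tcp [ 480.99 -206.79  207.12] F [0.38 0.16 0.58] gap 85.3
shift cm [-0.643  1.404 -0.741] rot deg [-3.0e-02  1.2e-01 -3.2e+01]
312.81732871121335 150.16812349018824
80 232
```

View pics/w2.png

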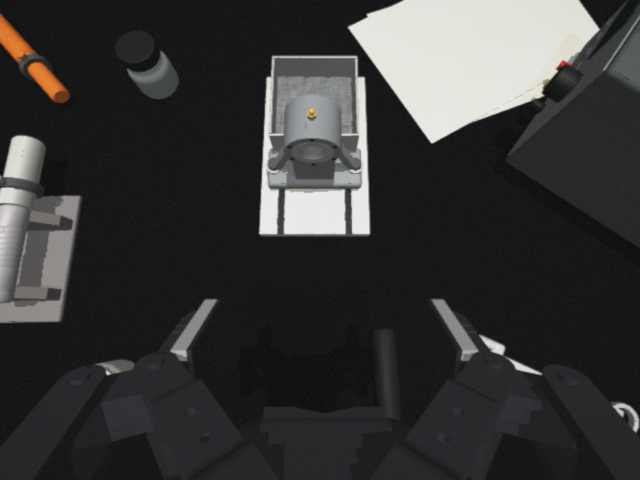

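View pics/w2c.png

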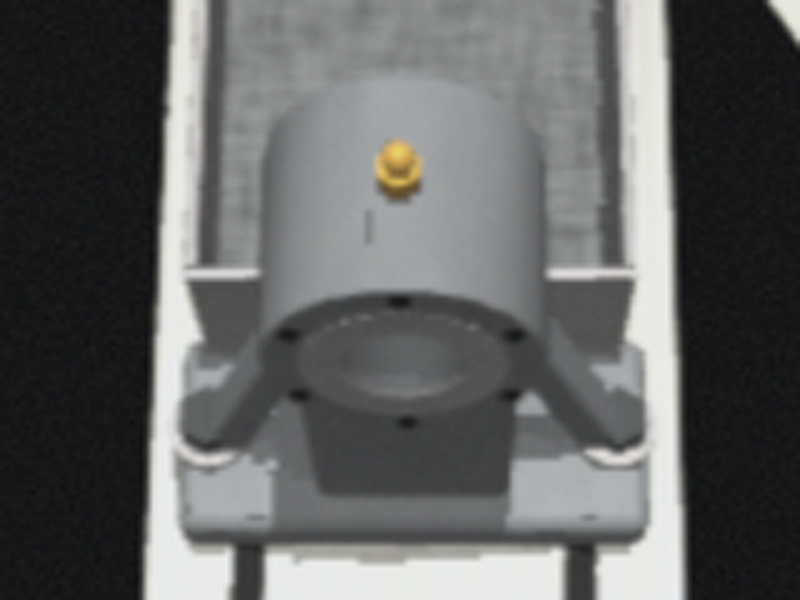

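```bash
python3 - <<'E'
from h import *
f=np.load('pics/w2.npz'); p,d=f['p'],f['d']; c={k:f[k] for k in ['fx','fy','cx','cy','pose']}
print('mouth',onz(c,[(312.6,152.6),(313,152.4)],100))
g=p.astype(int).mean(2)
L=[];Rr=[]
for v in range(195,232):
    row=g[v]; idx=np.where(row[230:400]>110)[0]+230; L.append((idx[0]-.5,v)); Rr.append((idx[-1]+.5,v))
for e in (L,Rr):
    W=onz(c,e,12); k=np.polyfit(W[:,0],W[:,1],1); print(np.degrees(np.arctan(k[0])),np.polyval(k,616))
E=[]
for u in range(266,365):
    col=g[150:260,u]; i=np.where(col>110)[0][-1]; E.append((u,150+i+.5))
W=onz(c,E,12);k=np.polyfit(W[:,1],W[:,0],1); print('near',np.degrees(np.arctan(k[0])),np.polyval(k,-202))
# hub sides at bore height: hub silhouette edges rows ~ 115-140
P=[]
X=cloud(c,d)
m=(np.abs(X[...,0]-635)<25)&(np.abs(X[...,1]+205)<45)&(X[...,2]>108)&(X[...,2]<129)
H=X[m]; print(m.sum())
from scipy.optimize import least_squares
def fn(q): 
    y0,s,z0=q; n=np.hypot((H[:,1]-(y0+s*(H[:,0]-616)))*np.cos(np.arctan(s)),H[:,2]-z0); return n-28
o=least_squares(fn,[-205,-.07,100],loss='soft_l1'); print('cyl y@616',o.x[0],'yaw',np.degrees(np.arctan(o.x[1])),'z',o.x[2],'rms',np.sqrt((fn(o.x)**2).mean()))
E
```

```text
mouth [[ 613.45503697 -205.62714758  100.        ]
 [ 613.6379782  -206.02376399  100.        ]]
-4.382727087630997 -140.3406925550288
-3.93148748335816 -270.70728352184994
near 2.387288738045611 560.5648081756367
2685
cyl y@616 -205.07662311331464 yaw -4.147715238237222 z 99.67830327725827 rms 3.019095230721074
```

```bash
python3 - <<'E'
from h import *
plan([530,270,200],goal(-3.7))
E
```

```text
t 2.05 tcp [ 481.3  -206.44  207.09] F [-0.07  0.76  0.18] gap 85.6
shift cm [  1.307   0.887 -47.872] rot deg [ -0.37   0.2  -32.01]
```

>>> {"fn": "servo_tool", "kwargs": {"commands": [[[0, 1.3, 0.9, -47.9, -0.3, 0.2, -32], [0, 1.3, 0.9, -47.9, -0.3, 0.2, -32], [0, 1.3, 0.9, -47.9, -0.3, 0.2, -32], [0, 1.3, 0.9, -47.9, -0.3, 0.2, -32], [0, 1.3, 0.9, -47.9, -0.3, 0.2, -32], [0, 1.3, 0.9, -47.9, -0.3, 0.2, -32], [0, 1.3, 0.9, -47.9, -0.3, 0.2, -32], [0, 1.3, 0.9, -47.9, -0.3, 0.2, -32]]]}}

```text
time: 2.85
tool_pos: [520.8, 180.6, 199.7]
tcp_rot: [-179.5, 90.0, 86.9]
ft_force: [2.0, -1.4, -0.1]
finger_gap: 85.4
```

>>> {"fn": "servo_tool", "kwargs": {"commands": [[[0, 0, 0, 0, 0, 0, 0], [0, 0, 0, 0, 0, 0, 0]]]}}

```text
time: 3.05
tool_pos: [520.2, 179.5, 199.6]
tcp_rot: [-139.5, 90.0, 126.9]
ft_force: [0.2, -0.8, -0.8]
finger_gap: 85.4
```

```bash
python3 - <<'E'
from h import *
plan([530,270,190],goal(-3.7))
E
```

```text
t 3.05 tcp [520.23 179.46 199.57] F [ 0.18 -0.78 -0.76] gap 85.4
shift cm [ 0.962  0.418 -9.097] rot deg [ 0.17 -0.03  0.03]
```

>>> {"fn": "servo_tool", "kwargs": {"commands": [[[0, 0.9, 0.4, -9.1, 0, 0, 0], [0, 0.9, 0.4, -9.1, 0, 0, 0], [0, 0.9, 0.4, -9.1, 0, 0, 0], [0, 0.9, 0.4, -9.1, 0, 0, 0]]]}}

```text
time: 3.45
tool_pos: [530.0, 267.6, 190.6]
tcp_rot: [-145.3, 90.0, 121.0]
ft_force: [0.0, -0.1, -0.2]
finger_gap: 85.2
```

```bash
python3 - <<'E'
from h import *
plan([530,270,190],goal(-3.7))
c=r.calibration('wrist'); p,d=r.snapshot('wrist'); save('w3',p); np.savez('pics/w3.npz',p=p,d=d,**c)
print(proj(c,[[693,261.6,44],[569.5,269.3,44]]))
E
```

```text
t 3.45 tcp [529.97 267.57 190.57] F [ 0.01 -0.06 -0.22] gap 85.2
shift cm [ 0.057 -0.013 -0.242] rot deg [-0.03 -0.03  0.02]
[[318.42677654  19.23492347]
 [319.37456766 170.98098763]]
```

View pics/w3.png

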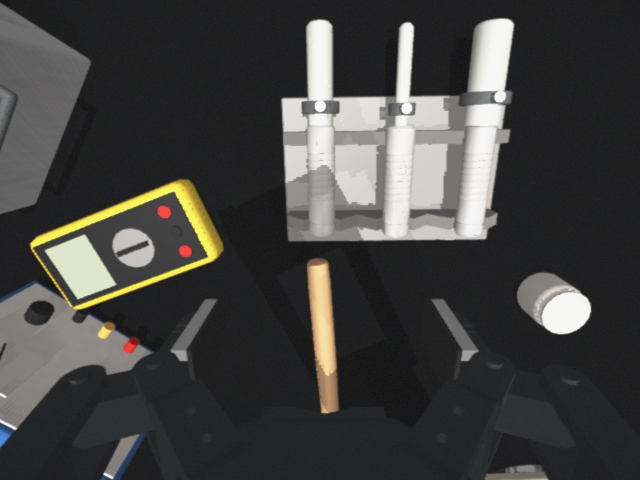

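```bash
python3 - <<'E'
from h import *
f=np.load('pics/w3.npz'); p,d=f['p'],f['d']; c={k:f[k] for k in ['fx','fy','cx','cy','pose']}
g=p.astype(int).mean(2)
P=[]
for v in range(32,95,3):
    row=g[v,290:350]; t=110; idx=np.where(row>t)[0]; a,b=idx[0],idx[-1]
    P.append((290+(a-(row[a]-t)/(row[a]-row[a-1])+b+(row[b]-t)/(row[b]-row[b+1]))/2,v))
W=onz(c,P,44); k=np.polyfit(W[:,0],W[:,1],1); print('nose yaw',np.degrees(np.arctan(k[0])),'y@569,690',np.polyval(k,[569,690]))
col=g[10:40,320]; i=np.where(col>110)[0][0]; vt=10+i-(col[i]-110)/(col[i]-col[i-1]); print('tip',vt,onz(c,[(320,vt)],44),onz(c,[(320,vt)],53))
print('col nose->handle', [int(x) for x in g[90:130,312]]); print([int(x) for x in g[225:245,321]])
print('collar front z61',onz(c,[(312,101.5)],52), 'handle end',onz(c,[(321,237)],44))
a=p[90:245,280:520]; save('w3c',cv2.resize(a,None,fx=3.3,fy=3.3,interpolation=cv2.INTER_CUBIC))
# rack plate near edge yaw
E=[]
for u in range(292,305): 
    pass
# handle edges for axis from depth
X=cloud(c,d)
for n,(u0,u1) in dict(L=(300,345),M=(380,415),R=(455,495)).items():
    m=np.zeros_like(g,bool); m[145:205,u0:u1]=1; m&=(X[...,2]>46)&(X[...,2]<62); H=X[m]; kk=np.polyfit(H[:,0],H[:,1],1); print(n,np.degrees(np.arctan(kk[0])),np.polyval(kk,569),H[:,2].max())
E
```

```text
nose yaw -3.177491830591269 y@569,690 [268.11724246 261.39997358]
tip 18.87837837837838 [[693.17145086 260.29037588  44.        ]] [[690.85700904 260.35083779  53.        ]]
col nose->handle [234, 234, 234, 234, 234, 234, 234, 234, 233, 229, 194, 124, 113, 115, 116, 115, 115, 116, 115, 115, 116, 116, 116, 123, 187, 232, 234, 233, 234, 234, 233, 234, 234, 234, 230, 210, 204, 214, 220, 220]
[181, 181, 179, 178, 179, 176, 176, 177, 175, 172, 169, 159, 139, 138, 136, 120, 59, 29, 27, 28]
collar front z61 [[629.92278081 271.39930729  52.        ]] handle end [[504.38988589 272.1486001   44.        ]]
L -2.1946448150574303 268.1138329498051 59.33926493506499
M -2.544058985768817 197.86239755396196 59.821301840875776
R -3.080436932617664 127.27392198444095 59.59980636998307
```

View pics/w3c.png

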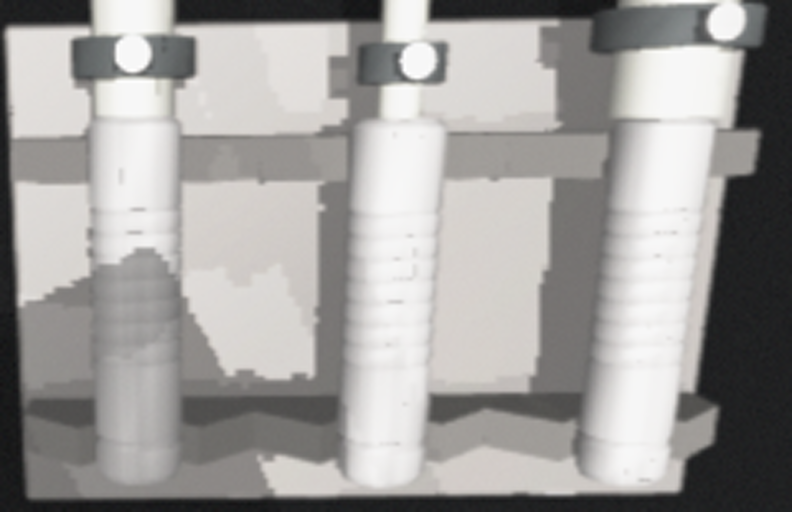

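```bash
python3 - <<'E'
from h import *
plan([567,268.6,110],goal(-3.4))
E
```

```text
t 3.5 tcp [530.02 266.88 190.83] F [-0.03 -0.81  0.79] gap 85.4
shift cm [ 8.083  3.679 -0.411] rot deg [-0.39 -0.04  0.  ]
```

>>> {"fn": "servo_tool", "kwargs": {"commands": [[[100, 8.1, 3.7, -0.4, -0.4, 0, 0], [100, 8.1, 3.7, -0.4, -0.4, 0, 0], [100, 8.1, 3.7, -0.4, -0.4, 0, 0], [100, 8.1, 3.7, -0.4, -0.4, 0, 0], [100, 8.1, 3.7, -0.4, -0.4, 0, 0]]]}}

```text
time: 4.0
tool_pos: [567.8, 269.3, 112.7]
tcp_rot: [134.9, 89.7, 41.5]
ft_force: [0.4, 0.7, 0.3]
finger_gap: 51.7
```

```bash
python3 - <<'E'
from h import *
plan([567,268.6,25],goal(-3.4))
c=r.calibration('wrist'); p,d=r.snapshot('wrist'); save('w4',p); np.savez('pics/w4.npz',p=p,d=d,**c)
E
```

```text
t 4.0 tcp [567.84 269.29 112.73] F [0.39 0.66 0.29] gap 51.7
shift cm [ 8.773 -0.107  0.102] rot deg [-0.02 -0.18 -0.18]
```

View pics/w4.png

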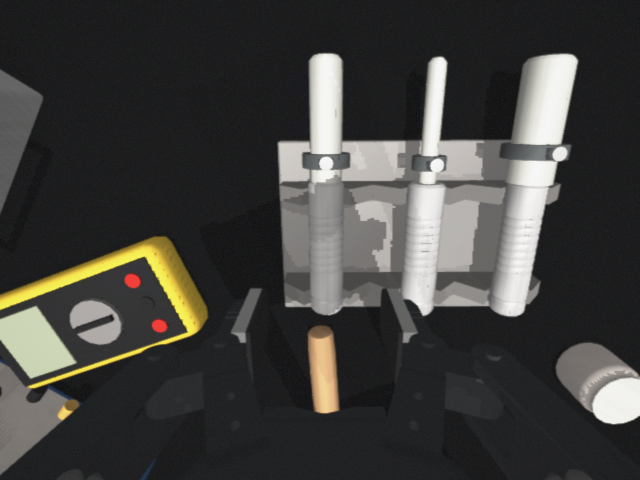

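>>> {"fn": "servo_tool", "kwargs": {"commands": [[[100, 5, -0.1, 0.1, 0, 0, 0], [100, 7, -0.1, 0.1, 0, 0, 0], [100, 8.5, -0.1, 0.1, 0, 0, 0], [100, 8.8, -0.1, 0.1, 0, 0, 0], [100, 8.8, -0.1, 0.1, 0, 0, 0]]]}}

```text
time: 4.55
tool_pos: [566.3, 269.2, 23.3]
tcp_rot: [147.8, 89.8, 54.4]
ft_force: [-0.3, 0.3, 1.3]
finger_gap: 52.1
```

```bash
python3 - <<'E'
from h import *
plan([567,268.6,25],goal(-3.4))
E
```

```text
t 4.55 tcp [566.3  269.25  23.34] F [-0.27  0.29  1.3 ] gap 52.1
shift cm [-0.166  0.074  0.06 ] rot deg [ 0.05 -0.15 -0.09]
```

>>> {"fn": "servo_tool", "kwargs": {"commands": [[[100, -0.1, 0, 0, 0, 0, 0], [150, -0.1, 0, 0, 0, 0, 0], [255, -0.1, 0, 0, 0, 0, 0], [255, -0.1, 0, 0, 0, 0, 0], [255, -0.1, 0, 0, 0, 0, 0], [255, -0.1, 0, 0, 0, 0, 0], [255, -0.1, 0, 0, 0, 0, 0], [255, -0.1, 0, 0, 0, 0, 0]]], "force": 25}}

```text
time: 5.35
tool_pos: [567.7, 268.9, 25.9]
tcp_rot: [122.6, 89.7, 29.2]
ft_force: [-1.8, -4.0, 13.2]
finger_gap: -0.2
```

```bash
python3 - <<'E'
from h import *
s=r.sense(); print(s['tool_pos'],s['ft_force'],s['wrist_torque'],s['finger_gap'])
E
```

```text
[567.68767647 268.9071541   25.86120201] [-1.81338885 -4.00141471 13.20325566] [-0.62338801  0.19732396 -0.04026235] -0.22921664534730155
```

```bash
python3 - <<'E'
from h import *
for n in('wrist','side'):
    c=r.calibration(n); p,d=r.snapshot(n); save(n+'5',p); np.savez('pics/%s5.npz'%n,p=p,d=d,**c)
save('side5c',cv2.resize(p[230:420,180:400],None,fx=3,fy=3,interpolation=cv2.INTER_CUBIC))
E
```

```text
(no output)
```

View pics/wrist5.png

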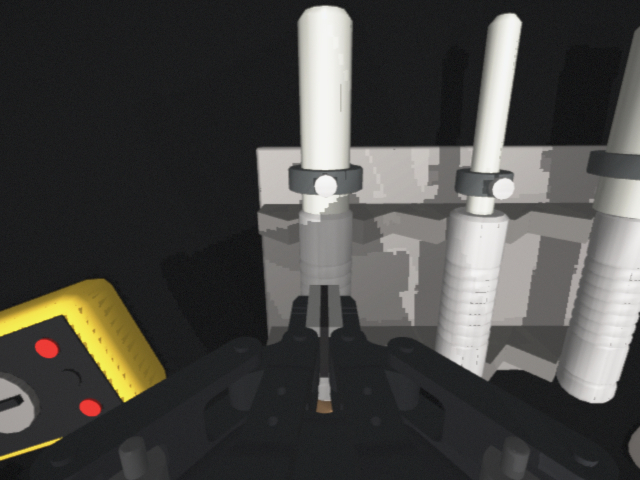

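View pics/side5c.png

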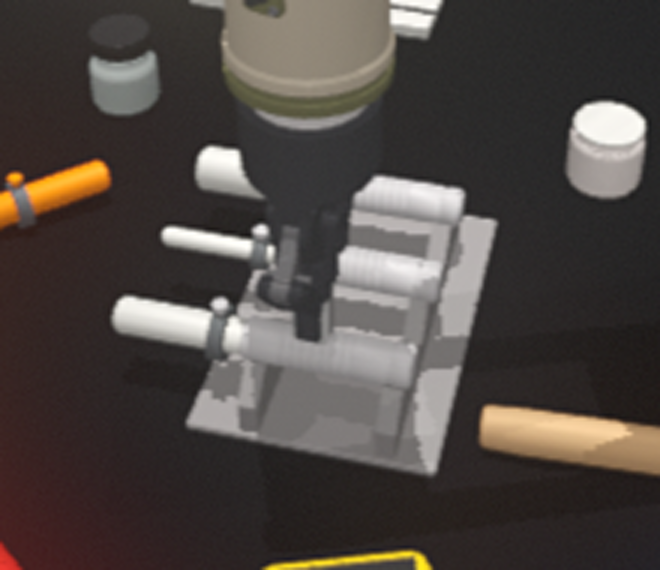

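```bash
python3 - <<'E'
from h import *
for n in ('wrist5','side5'):
    f=np.load('pics/%s.npz'%n); p,d=f['p'],f['d']; c={k:f[k] for k in ['fx','fy','cx','cy','pose']}
    X=cloud(c,d)
    if n=='wrist5':
        for v in (20,60,100,140,180,220,250,270,283,288,292,300,320): print(v,d[v,326].round(1),X[v,326].round(1), X[v,318].round(1))
        print(X[160,400],X[175,290])
    print(proj(c,[[567.7,268.9,25.9],[567.7,268.9,57],[567,269,44]]))
    if n=='side5':
        for u,v in [(282,340),(282,335),(282,345),(283,350),(260,345),(310,352)]: print(u,v,X[v,u].round(1))
s=r.sense();print(s['joint_pos'].round(3),s['tool_pos'])
E
```

```text
20 126.9 [685.3 261.3  54.9] [685.4 264.3  55. ]
60 131.9 [672. 262.  54.] [672.1 265.1  54.3]
100 134.6 [657.4 262.9  55.8] [657.7 266.1  53.4]
140 139.2 [642.1 263.7  55.9] [642.3 267.   54.2]
180 131.7 [627.7 264.6  68.5] [627.8 267.7  68.1]
220 148.8 [608.4 265.6  56.7] [608.8 269.1  57.3]
250 152.2 [594.7 266.4  57.6] [594.9 270.   57.5]
270 155.9 [584.7 266.9  56.9] [584.9 270.6  56.9]
283 158.0 [578.1 267.3  56.9] [578.2 271.1  56.5]
288 150.5 [579.3 267.3  64.4] [579.7 270.8  64.6]
292 146.8 [579.4 267.3  68.2] [579.7 270.7  68.6]
300 139.9 [579.4 267.3  75.4] [580.2 270.6  76.5]
320 124.8 [579.8 267.4  91.2] [579.7 270.3  90.8]
[627.02595487 222.77094701   6.04273712] [628.25001885 280.15802542  51.98866569]
[[324.02737558 275.72331821]
 [323.91292282 303.23462952]
 [323.84978768 291.83416   ]]
[[284.02831312 353.71126559]
 [283.74717278 341.31923988]
 [284.2423519  346.66119559]]
282 340 [568.4 278.4  69.7]
282 335 [567.9 279.7  83.1]
282 345 [569.8 273.9  52.7]
283 350 [566.5 281.   48.4]
260 345 [608.1 278.6  50.2]
310 352 [519.2 279.9  51.7]
[2.06430e+01 1.95580e+01 9.00760e+01 4.80000e-02 7.00860e+01 1.13996e+02] [567.66110784 268.90239309  25.83669675]
```

```bash
python3 - <<'E'
from h import *
from bench import r
# cam->tool fixed transform
Rc=np.array([[0,-.311,.95],[0,-.95,-.311],[1,0,0]]); oc=np.array([-174.27,80.79,.35])
for n in ('w3','w4','wrist5','w2'):
    f=np.load('pics/%s.npz'%n); d=f['d']; c={k:f[k] for k in ['fx','fy','cx','cy','pose']}
    v,u=np.mgrid[:480,:640]
    X=np.stack([(u-c['cx'])/c['fx']*d,(v-c['cy'])/c['fy']*d,d],-1)@Rc.T+oc
    m=(abs(X[...,2])<60)&(abs(X[...,1])<14)&(v>250)&(d>0)&(X[...,0]>-70)&(X[...,0]<(0 if n!='wrist5' else -33))
    H=X[m]; print(n,m.sum()); 
    if m.sum():
        for s in (-1,1):
            q=H[H[:,2]*s>0]; i=np.argsort(q[:,0])[-int(max(3,.02*len(q))):]; print(s,q[i].mean(0).round(1), q[:,0].max().round(1))
E
```

```text
w3 3701
-1 [-45.7   1.1 -42.6] -44.6
1 [-45.8   3.   42.9] -44.6
w4 3847
-1 [-36.4   1.7 -26. ] -34.9
1 [-36.2   1.7  26.4] -34.3
wrist5 2904
-1 [-36.2  11.9  -3.4] -35.3
1 [-36.3  11.9   3.5] -35.0
w2 3704
-1 [-45.7   1.7 -42.5] -43.9
1 [-45.7   1.8  43. ] -44.7
```

```bash
python3 - <<'E'
from h import *
p=np.load('pics/wrist5.npz')['p']; save('w5c',cv2.resize(p[180:430,210:440],None,fx=2.4,fy=2.4,interpolation=cv2.INTER_CUBIC))
p=np.load('pics/side5.npz')['p']; save('s5c',cv2.resize(p[290:380,230:340],None,fx=6,fy=6,interpolation=cv2.INTER_CUBIC))
E
```

```text
(no output)
```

View pics/w5c.png

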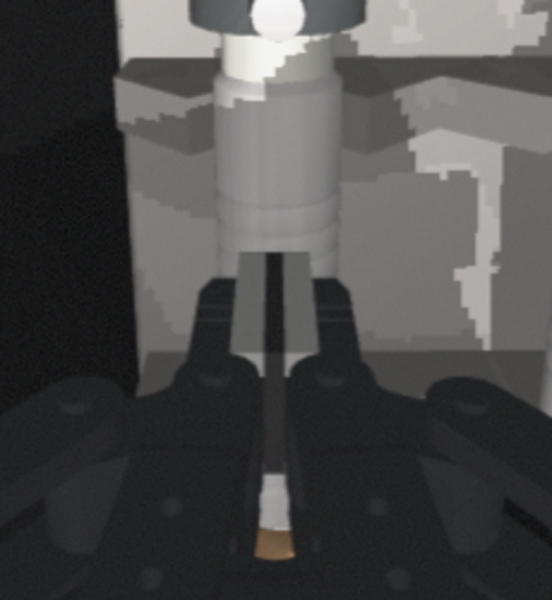

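View pics/s5c.png

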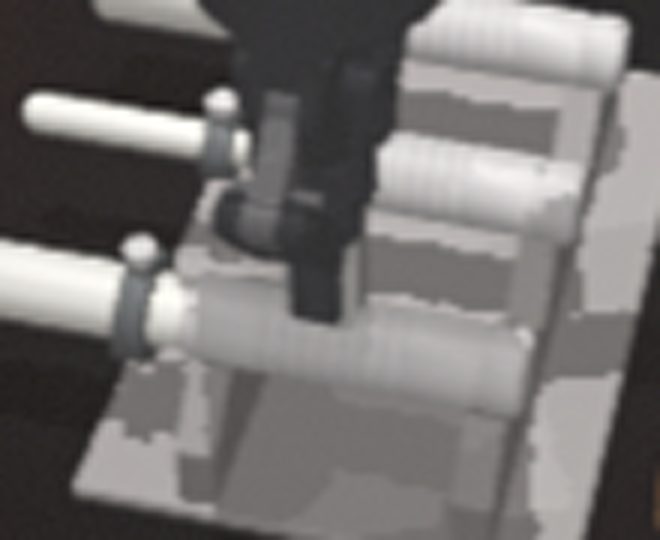

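The images show the real fingertips about 33 mm behind the reported TCP: they are shut at z≈58, on top of the handle, so nothing is gripped. I'll back off, reopen and descend by what the camera shows.

>>> {"fn": "servo_tool", "kwargs": {"commands": [[[255, -1, 0, 0, 0, 0, 0], [100, -1, 0, 0, 0, 0, 0], [100, -1, 0, 0, 0, 0, 0], [100, -1, 0, 0, 0, 0, 0], [100, -1, 0, 0, 0, 0, 0], [100, -1, 0, 0, 0, 0, 0]]]}}

```text
time: 6.05
tool_pos: [565.1, 268.7, 32.4]
tcp_rot: [-152.4, 89.9, 114.3]
ft_force: [0.7, 0.4, -0.2]
finger_gap: 52.1
```

```bash
python3 - <<'E'
from h import *
plan([567.3,268.6,-8],goal(-3.4))
c=r.calibration('wrist'); p,d=r.snapshot('wrist'); save('w6',p); np.savez('pics/w6.npz',p=p,d=d,**c)
E
```

```text
t 6.05 tcp [565.1  268.74  32.4 ] F [ 0.75  0.39 -0.22] gap 52.1
shift cm [4.04  0.224 0.007] rot deg [ 0.05 -0.09  0.05]
```

View pics/w6.png

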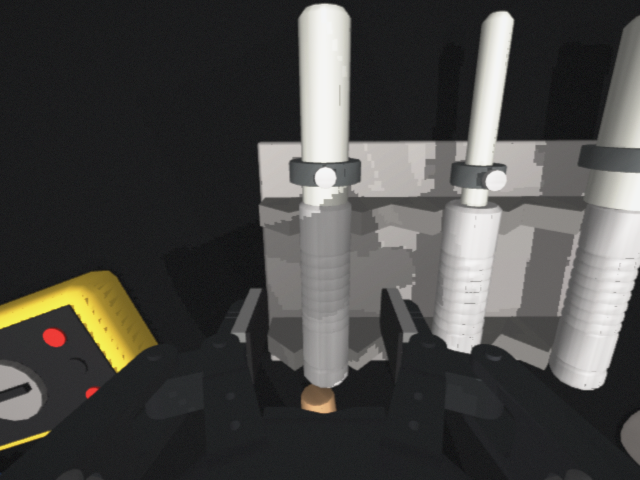

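>>> {"fn": "servo_tool", "kwargs": {"commands": [[[100, 1.5, 0.1, 0, 0, 0, 0], [100, 3, 0.2, 0, 0, 0, 0], [100, 3.5, 0.2, 0, 0, 0, 0], [100, 3.9, 0.2, 0, 0, 0, 0], [100, 3.9, 0.2, 0, 0, 0, 0], [100, 3.9, 0.2, 0, 0, 0, 0]]]}}

```text
time: 6.7
tool_pos: [567.7, 268.9, -5.9]
tcp_rot: [173.4, 89.9, 80.0]
ft_force: [0.3, -0.1, -0.2]
finger_gap: 51.7
```

```bash
python3 - <<'E'
from h import *
plan([567.3,268.6,-8],goal(-3.4))
E
```

```text
t 6.7 tcp [567.67 268.88  -5.89] F [ 0.26 -0.12 -0.25] gap 51.7
shift cm [ 0.211 -0.036  0.031] rot deg [ 0.04 -0.11 -0.01]
```

>>> {"fn": "servo_tool", "kwargs": {"commands": [[[150, 0.1, 0, 0, 0, 0, 0], [255, 0.1, 0, 0, 0, 0, 0], [255, 0.1, 0, 0, 0, 0, 0], [255, 0.1, 0, 0, 0, 0, 0], [255, 0.1, 0, 0, 0, 0, 0], [255, 0.1, 0, 0, 0, 0, 0]]], "force": 25}}

```text
time: 7.3
tool_pos: [567.9, 268.1, -6.4]
tcp_rot: [151.3, 89.9, 57.9]
ft_force: [-1.5, -5.1, 3.6]
finger_gap: 25.3
```

```bash
python3 - <<'E'
from h import *
s=r.sense(); print(s['tool_pos'],s['ft_force'],s['wrist_torque'],s['finger_gap'])
c=r.calibration('wrist'); p,d=r.snapshot('wrist'); save('w7',p); np.savez('pics/w7.npz',p=p,d=d,**c)
E
```

```text
[567.86870169 268.09626107  -6.41622217] [-1.49387103 -5.13522951  3.59811392] [-0.83027694  0.19826759  0.09072236] 25.283436018851305
```

View pics/w7.png

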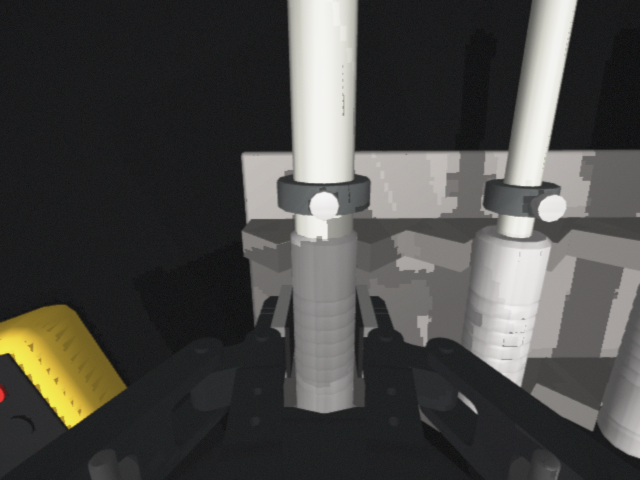

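>>> {"fn": "servo_tool", "kwargs": {"commands": [[[255, 0, 0, 0.07, 0, 0, 0], [255, 0, 0, 0.07, 0, 0, 0], [255, 0, 0, 0.07, 0, 0, 0], [255, 0, 0, 0.07, 0, 0, 0]]], "force": 80}}

```text
time: 7.75
tool_pos: [568.0, 268.1, -6.2]
tcp_rot: [154.5, 89.9, 61.1]
ft_force: [-1.6, -3.4, 5.6]
finger_gap: 23.8
```

```bash
python3 - <<'E'
from h import *
s=r.sense(); print(s['tool_pos'],s['tcp_rot'],s['ft_force'],s['wrist_torque'],s['finger_gap'],Rm(s).as_matrix().round(4))
plan([567.9,267.8,90],goal(-3.4))
E
```

```text
[567.95862019 268.08856717  -6.1783434 ] [154.4982054   89.8690946   61.13942235] [-1.63006885 -3.35930311  5.58513803] [-0.39260755  0.32043362 -0.00066481] 23.75981403107432 [[ 0.0011  0.9983 -0.0586]
 [ 0.002  -0.0586 -0.9983]
 [-1.      0.001  -0.0021]]
t 7.75 tcp [567.96 268.09  -6.18] F [-1.63 -3.36  5.59] gap 23.8
shift cm [-9.618e+00  5.000e-03  9.000e-03] rot deg [ 0.04 -0.12 -0.06]
```

>>> {"fn": "servo_tool", "kwargs": {"commands": [[[255, -1, 0, 0, 0, 0, 0], [255, -3, 0, 0, 0, 0, 0], [255, -6, 0, 0, 0, 0, 0], [255, -9, 0, 0, 0, 0, 0], [255, -12, 0, 0, 0, 0, 0], [255, -12, 0, 0, 0, 0, 0], [255, -12, 0, 0, 0, 0, 0]]]}}

```text
time: 8.45
tool_pos: [567.5, 268.1, 112.6]
tcp_rot: [167.4, 89.9, 74.1]
ft_force: [-0.2, 0.4, -5.1]
finger_gap: 23.6
```

```bash
python3 - <<'E'
from h import *
s=r.sense(); print(s['wrist_torque'])
plan([473.4,-195.4,115],goal(-4.15))
for n in('wrist','side'):
    c=r.calibration(n); p,d=r.snapshot(n); save(n+'8',p); np.savez('pics/%s8.npz'%n,p=p,d=d,**c)
save('side8c',cv2.resize(p[190:370,180:380],None,fx=3,fy=3,interpolation=cv2.INTER_CUBIC))
E
```

```text
[-0.03334512  0.02575568 -0.01344008]
t 8.45 tcp [567.46 268.06 112.62] F [-0.17  0.41 -5.09] gap 23.6
shift cm [-0.352 -6.68  46.816] rot deg [ 0.8  -0.14 -0.03]
```

View pics/wrist8.png

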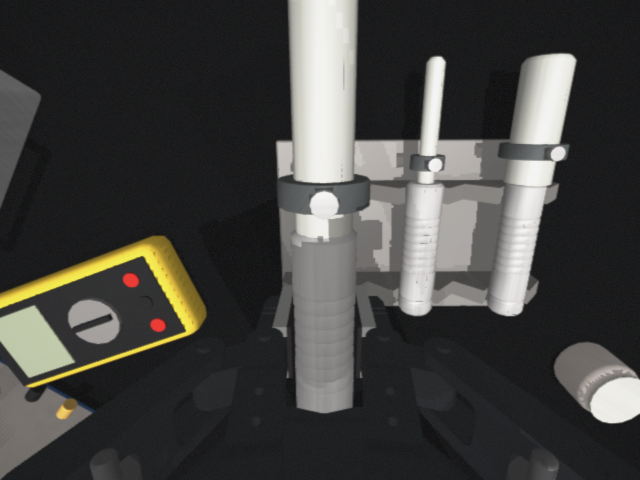

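View pics/side8c.png

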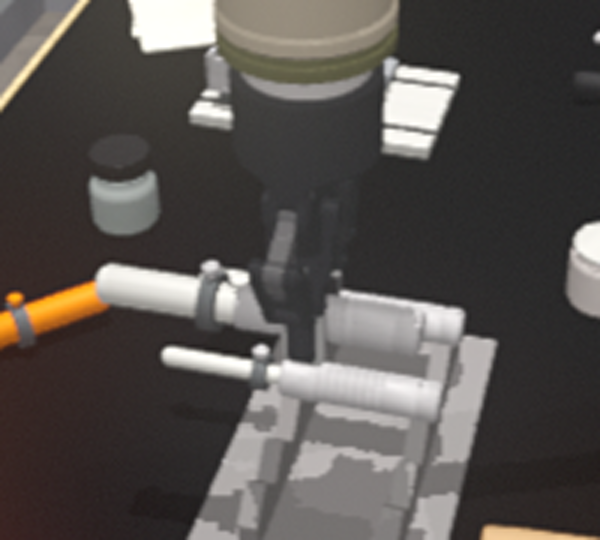

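>>> {"fn": "servo_tool", "kwargs": {"commands": [[[255, -0.3, -1.5, 4, 0.8, 0, 0], [255, -0.3, -2, 9, 0.8, 0, 0], [255, -0.3, -3, 14, 0.8, 0, 0], [255, -0.3, -3.5, 19, 0.8, 0, 0], [255, -0.3, -4, 24, 0.8, 0, 0], [255, -0.3, -4.5, 29, 0.8, 0, 0], [255, -0.3, -5, 33, 0.8, 0, 0], [255, -0.3, -5, 35, 0.8, 0, 0]]]}}

```text
time: 9.35
tool_pos: [494.3, -81.5, 112.7]
tcp_rot: [-110.5, 89.7, 155.2]
ft_force: [1.7, 1.3, -4.8]
finger_gap: 23.3
```

>>> {"fn": "servo_tool", "kwargs": {"commands": [[[255, 0, -0.5, 3, 0, 0, 0], [255, 0, -1, 6, 0, 0, 0], [255, 0, -1.5, 9, 0, 0, 0], [255, 0, -1.7, 11, 0, 0, 0], [255, 0, -1.7, 11.8, 0, 0, 0], [255, 0, -1.7, 11.8, 0, 0, 0], [255, 0, -1.7, 11.8, 0, 0, 0]]]}}

```text
time: 10.05
tool_pos: [471.1, -194.0, 113.9]
tcp_rot: [-152.4, 89.8, 113.4]
ft_force: [0.3, -0.1, -4.7]
finger_gap: 23.7
```

```bash
python3 - <<'E'
from h import *
plan([473.4,-195.4,50],goal(-4.15))
for n in('wrist','side','top'):
    c=r.calibration(n); p,d=r.snapshot(n); save(n+'9',p); np.savez('pics/%s9.npz'%n,p=p,d=d,**c)
E
```

```text
t 10.05 tcp [ 471.06 -194.02  113.9 ] F [ 0.31 -0.11 -4.72] gap 23.7
shift cm [6.39  0.255 0.142] rot deg [-0.01 -0.19  0.1 ]
```

View pics/wrist9.png

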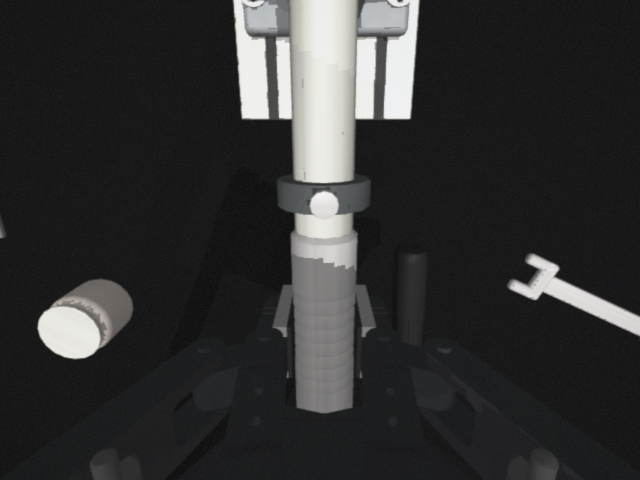

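View pics/side9.png

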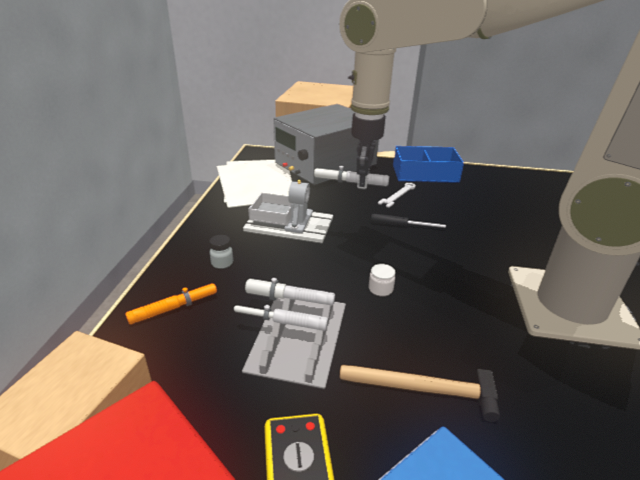

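View pics/top9.png

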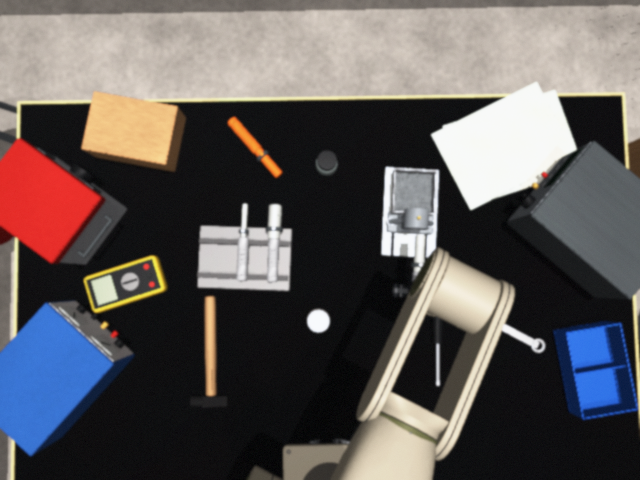

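>>> {"fn": "servo_tool", "kwargs": {"commands": [[[255, 2, 0, 0.14, 0, 0, 0], [255, 4, 0, 0.14, 0, 0, 0], [255, 6, 0, 0.14, 0, 0, 0], [255, 6.4, 0, 0.14, 0, 0, 0], [255, 6.4, 0, 0.14, 0, 0, 0], [255, 6.4, 0, 0.14, 0, 0, 0]]]}}

```text
time: 10.8
tool_pos: [472.3, -196.4, 52.2]
tcp_rot: [133.8, 89.9, 39.6]
ft_force: [0.0, -0.3, -4.8]
finger_gap: 24.1
```

```bash
python3 - <<'E'
from h import *
plan([473.4,-195.4,49.8],goal(-4.15))
for n in('side','top','wrist'):
    c=r.calibration(n); p,d=r.snapshot(n); save(n+'10',p); np.savez('pics/%s10.npz'%n,p=p,d=d,**c)
    if n=='side': save('side10c',cv2.resize(p[140:240,240:400],None,fx=5,fy=5,interpolation=cv2.INTER_CUBIC))
    if n=='top': save('top10c',cv2.resize(p[170:280,370:470],None,fx=5,fy=5,interpolation=cv2.INTER_CUBIC))
E
```

```text
t 10.8 tcp [ 472.26 -196.42   52.2 ] F [ 0.03 -0.34 -4.79] gap 24.1
shift cm [ 0.24   0.106 -0.11 ] rot deg [ 0.02 -0.07 -0.08]
```

View pics/side10c.png

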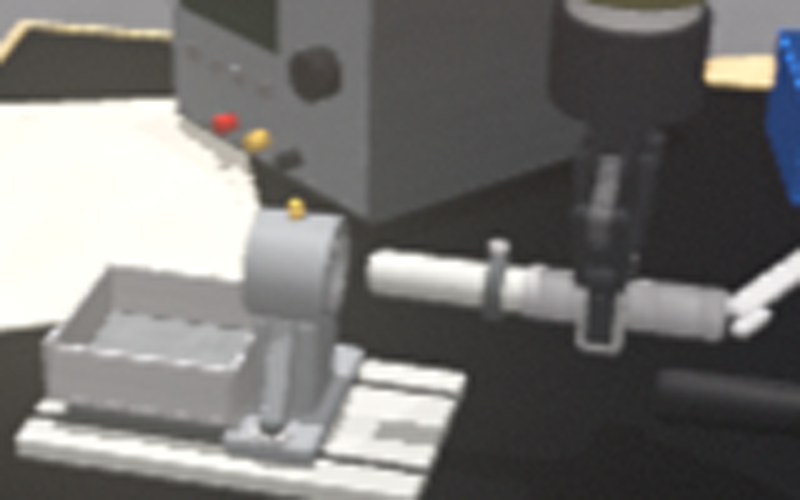

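View pics/top10c.png

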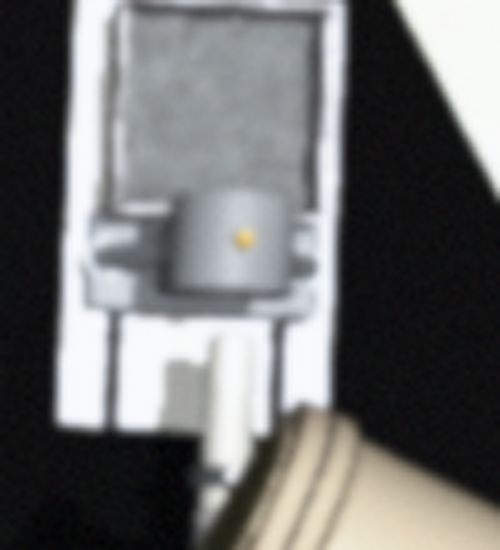

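View pics/wrist10.png

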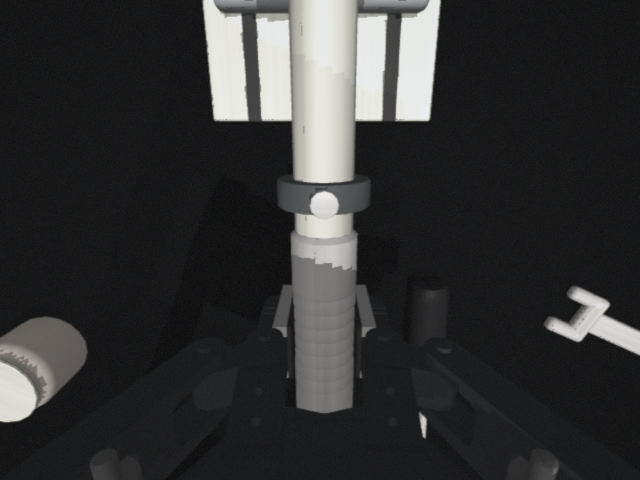

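```bash
python3 - <<'E'
from h import *
f=np.load('pics/top10.npz'); p,d=f['p'],f['d']; c={k:f[k] for k in ['fx','fy','cx','cy','pose']}
g=p.astype(int)
for v in (238,240,243,246,250,254): print(v,g[v,400:428].mean(1).astype(int))
print([ (v,g[v,390:440].mean(1).astype(int)) for v in (212,218,224)])
print('driver pred px',proj(c,[[595,-205,102],[560,-202.4,102]]), 'bore',proj(c,[[616,-205.7,100],[640,-207.4,100]]), 'cap',proj(c,[[638,-207.3,135]]))
E
```

```text
238 [250 250 250 250 249 249 249 249 249 249 244 229 205 211 231 243 248 248
 245 239 239 245 244 226 163 107 148 222]
240 [249 249 249 247 245 244 244 245 247 248 241 217 194 210 233 244 248 249
 246 239 236 243 245 232 174 114 158 229]
243 [249 245 228 191 170 167 165 169 175 180 175 167 184 215 236 246 249 248
 244 235 233 241 243 221 155 108 160 230]
246 [249 244 224 183 167 162 162 162 163 158 151 157 183 215 236 246 249 248
 243 234 233 242 241 209 135 102 164 231]
250 [248 241 217 182 167 164 163 163 162 161 154 164 186 216 236 244 247 244
 236 228 235 244 241 201 126 107 168 219]
254 [234 205 169 156 155 154 158 158 161 157 156 168 193 223 238 246 247 242
 232 221 228 240 238 195 116  73  73  79]
[(212, array([118, 103, 111, 131, 148, 169, 179, 182, 180, 176, 173, 169, 157,
       133, 105,  93, 103, 116, 130, 142, 153, 162, 171, 179, 186, 196,
       203, 205, 206, 203, 198, 192, 185, 180, 172, 166, 156, 145, 139,
       143, 143, 146, 153, 179, 220, 234, 216, 146,  65,  25])), (218, array([220, 205, 193, 183, 174, 165, 153, 130, 111, 101,  94,  83,  76,
        73,  78,  93, 109, 123, 136, 148, 158, 167, 174, 183, 191, 193,
       182, 170, 170, 179, 186, 184, 180, 175, 167, 161, 150, 143, 156,
       187, 206, 212, 208, 218, 238, 238, 197, 103,  39,  19])), (224, array([206, 210, 213, 198, 180, 156, 137, 119, 106, 100,  95,  77,  62,
        63,  80,  98, 118, 131, 144, 155, 161, 172, 179, 188, 197, 203,
       210, 207, 202, 194, 186, 181, 176, 170, 164, 152, 139, 123, 109,
       105, 111, 121, 146, 201, 236, 237, 194,  99,  32,  14]))]
driver pred px [[415.39327686 236.4846075 ]
 [414.68794828 251.87707673]] bore [[415.27969469 227.36682971]
 [415.72452094 216.88316834]] cap [[418.55658145 215.96608689]]
```

>>> {"fn": "servo_tool", "kwargs": {"commands": [[[255, 0.24, 0.1, -0.11, 0, 0, 0], [255, 0.24, 0.1, -0.11, 0, 0, 0], [255, 0.24, 0.1, -0.11, 0, 0, 0], [255, 0.24, 0.1, -0.11, 0, 0, 0]]]}}

```text
time: 11.35
tool_pos: [472.5, -195.3, 48.7]
tcp_rot: [-177.5, 89.9, 88.3]
ft_force: [0.1, 0.6, -4.6]
finger_gap: 24.0
```

```bash
cat >> h.py <<'E'
def ax(th=-4.15):
    s=r.sense(); u=np.array([np.cos(np.radians(th)),np.sin(np.radians(th)),0]); n=np.array([-u[1],u[0],0])
    q=s['tool_pos']-np.array([616,-205.7,49.8]); f=s['ft_force']; R=Rm(s).as_matrix()
    print('t %.2f tip_x %.2f lat %.2f dz %.2f | F ax %.1f lat %.1f z %.1f (rel -4.8) | tau %s | heading %.2f pitch %.2f gap %.1f'%(s['time'],q@u+123,q@n,q[2],f@u,f@n,f[2],s['wrist_torque'].round(2),np.degrees(np.arctan2(R[1,1],R[0,1])),np.degrees(np.arcsin(R[2,1])),s['finger_gap']))
E
python3 -c "
from h import *
ax()"
```

```text
t 11.35 tip_x -20.89 lat -0.03 dz -1.14 | F ax 0.0 lat 0.6 z -4.6 (rel -4.8) | tau [ 0.02  0.1  -0.01] | heading -4.16 pitch -0.00 gap 24.0
```

>>> {"fn": "servo_tool", "kwargs": {"commands": [[[255, -0.1, 0.5, 0, 0, 0, 0], [255, -0.1, 1, 0, 0, 0, 0], [255, -0.1, 1.5, 0, 0, 0, 0], [255, -0.1, 1.5, 0, 0, 0, 0], [255, -0.1, 1.5, 0, 0, 0, 0]]]}}

```text
time: 11.85
tool_pos: [487.5, -196.3, 49.5]
tcp_rot: [-169.0, 89.9, 96.8]
ft_force: [-0.0, 0.2, -4.8]
finger_gap: 23.5
```

```bash
python3 -c "
from h import *
ax()
for n in ('side','top'):
    p,d=r.snapshot(n); a=p[140:240,240:400] if n=='side' else p[170:280,370:470]
    save(n+'11c',cv2.resize(a,None,fx=5,fy=5,interpolation=cv2.INTER_CUBIC))
"
```

```text
t 11.85 tip_x -5.81 lat 0.04 dz -0.30 | F ax -0.1 lat 0.2 z -4.8 (rel -4.8) | tau [-0.02  0.05  0.01] | heading -4.14 pitch -0.02 gap 23.5
```

View pics/side11c.png

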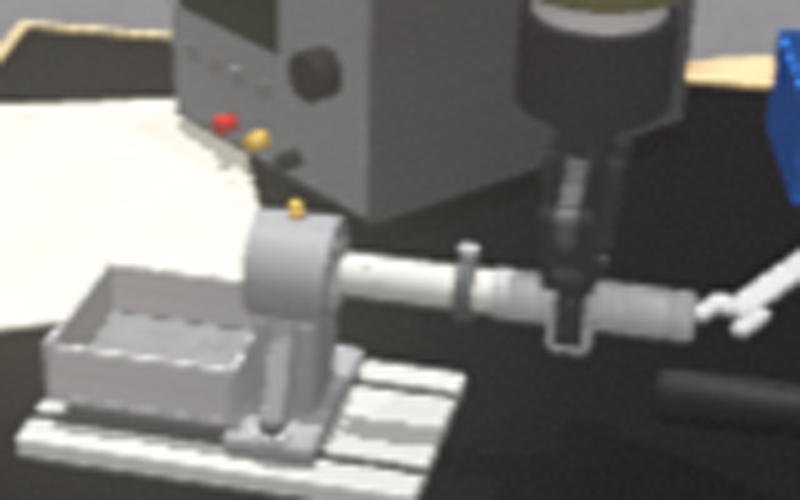

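View pics/top11c.png

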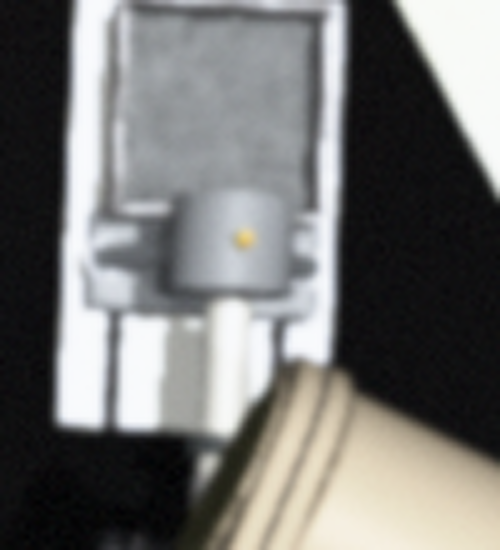

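>>> {"fn": "servo_tool", "kwargs": {"commands": [[[255, 0, 0.1, 0, 0, 0, 0], [255, 0, 0.2, 0, 0, 0, 0], [255, 0, 0.3, 0, 0, 0, 0], [255, 0, 0.4, 0, 0, 0, 0], [255, 0, 0.5, 0, 0, 0, 0], [255, 0, 0.6, 0, 0, 0, 0]]]}}

```text
time: 12.55
tool_pos: [493.6, -196.8, 49.7]
tcp_rot: [179.8, 89.9, 85.6]
ft_force: [-0.5, 0.1, -5.1]
finger_gap: 23.9
```

```bash
python3 -c "
from h import *
ax()"
```

```text
t 12.55 tip_x 0.25 lat -0.02 dz -0.13 | F ax -0.5 lat 0.1 z -5.1 (rel -4.8) | tau [ 0.01  0.05 -0.01] | heading -4.15 pitch 0.00 gap 23.9
```

>>> {"fn": "servo_tool", "kwargs": {"commands": [[[255, 0, 0.1, 0, 0, 0, 0], [255, 0, 0.2, 0, 0, 0, 0], [255, 0, 0.3, 0, 0, 0, 0], [255, 0, 0.4, 0, 0, 0, 0], [255, 0, 0.5, 0, 0, 0, 0], [255, 0, 0.6, 0, 0, 0, 0]]]}}

```text
time: 13.15
tool_pos: [499.5, -197.3, 49.6]
tcp_rot: [-178.9, 89.9, 86.9]
ft_force: [-0.0, 1.2, -5.1]
finger_gap: 23.9
```

```bash
python3 -c "
from h import *
ax()"
```

```text
t 13.15 tip_x 6.22 lat -0.02 dz -0.17 | F ax -0.1 lat 1.2 z -5.1 (rel -4.8) | tau [ 0.07  0.06 -0.  ] | heading -4.16 pitch -0.00 gap 23.9
```

>>> {"fn": "servo_tool", "kwargs": {"commands": [[[255, 0, 0.1, 0, 0, 0, 0], [255, 0, 0.2, 0, 0, 0, 0], [255, 0, 0.3, 0, 0, 0, 0], [255, 0, 0.4, 0, 0, 0, 0], [255, 0, 0.5, 0, 0, 0, 0], [255, 0, 0.6, 0, 0, 0, 0], [255, 0, 0.7, 0, 0, 0, 0]]]}}

```text
time: 13.85
tool_pos: [506.5, -197.8, 49.7]
tcp_rot: [178.1, 89.9, 83.9]
ft_force: [1.2, -0.4, -4.9]
finger_gap: 23.8
```

```bash
python3 -c "
from h import *
ax()"
```

```text
t 13.85 tip_x 13.26 lat -0.03 dz -0.13 | F ax 1.2 lat -0.4 z -4.9 (rel -4.8) | tau [-0.01  0.09  0.02] | heading -4.15 pitch 0.00 gap 23.8
```

Free inside the bore. I'll continue slowly toward the bush at 0.5 mm per row.

>>> {"fn": "servo_tool", "kwargs": {"commands": [[[255, 0, 0.05, 0, 0, 0, 0], [255, 0, 0.1, 0, 0, 0, 0], [255, 0, 0.15, 0, 0, 0, 0], [255, 0, 0.2, 0, 0, 0, 0], [255, 0, 0.25, 0, 0, 0, 0], [255, 0, 0.3, 0, 0, 0, 0], [255, 0, 0.35, 0, 0, 0, 0], [255, 0, 0.4, 0, 0, 0, 0]]]}}

```text
time: 14.65
tool_pos: [510.5, -198.1, 49.7]
tcp_rot: [-180.0, 89.9, 85.9]
ft_force: [0.9, 0.2, -4.6]
finger_gap: 23.9
```

```bash
python3 -c "
from h import *
ax()"
```

```text
t 14.65 tip_x 17.19 lat -0.03 dz -0.15 | F ax 0.9 lat 0.3 z -4.6 (rel -4.8) | tau [-0.    0.04  0.05] | heading -4.16 pitch -0.00 gap 23.9
```

>>> {"fn": "servo_tool", "kwargs": {"commands": [[[255, 0, 0.05, 0, 0, 0, 0], [255, 0, 0.1, 0, 0, 0, 0], [255, 0, 0.15, 0, 0, 0, 0], [255, 0, 0.2, 0, 0, 0, 0], [255, 0, 0.25, 0, 0, 0, 0], [255, 0, 0.3, 0, 0, 0, 0]]]}}

```text
time: 15.25
tool_pos: [513.5, -198.3, 49.7]
tcp_rot: [179.3, 89.9, 85.1]
ft_force: [0.1, 0.2, -4.6]
finger_gap: 23.9
```

```bash
python3 -c "
from h import *
ax()"
```

```text
t 15.25 tip_x 20.20 lat -0.03 dz -0.12 | F ax 0.1 lat 0.2 z -4.6 (rel -4.8) | tau [ 0.01  0.06 -0.02] | heading -4.16 pitch 0.00 gap 23.9
```

>>> {"fn": "servo_tool", "kwargs": {"commands": [[[255, 0, 0.05, 0, 0, 0, 0], [255, 0, 0.1, 0, 0, 0, 0], [255, 0, 0.15, 0, 0, 0, 0], [255, 0, 0.2, 0, 0, 0, 0], [255, 0, 0.25, 0, 0, 0, 0]]]}}

```text
time: 15.75
tool_pos: [514.6, -198.2, 49.0]
tcp_rot: [-130.2, 89.8, 135.7]
ft_force: [-7.0, -0.1, -3.8]
finger_gap: 24.0
```

```bash
python3 -c "
from h import *
ax()"
```

```text
t 15.75 tip_x 21.32 lat 0.11 dz -0.78 | F ax -6.9 lat -0.6 z -3.8 (rel -4.8) | tau [0.06 1.09 0.01] | heading -4.16 pitch -0.16 gap 24.0
```

>>> {"fn": "servo_tool", "kwargs": {"commands": [[[255, 0, 0.05, 0, 0, 0, 0], [255, 0, 0.1, 0, 0, 0, 0], [255, 0, 0.1, 0, 0, 0, 0]]]}}

```text
time: 16.05
tool_pos: [514.7, -198.1, 48.5]
tcp_rot: [-119.9, 89.7, 145.9]
ft_force: [-9.7, 0.4, -3.0]
finger_gap: 23.9
```

```bash
python3 -c "
from h import *
ax()"
```

```text
t 16.05 tip_x 21.37 lat 0.20 dz -1.27 | F ax -9.7 lat -0.3 z -3.0 (rel -4.8) | tau [0.04 1.31 0.01] | heading -4.16 pitch -0.27 gap 23.9
```

>>> {"fn": "servo_tool", "kwargs": {"commands": [[[255, -0.1, 0.03, 0, 0, 0, 0.3], [255, -0.1, 0.06, 0, 0, 0, 0.3], [255, -0.1, 0.06, 0, 0, 0, 0.3]]]}}

```text
time: 16.35
tool_pos: [515.0, -198.1, 49.3]
tcp_rot: [179.5, 89.8, 85.4]
ft_force: [-9.2, 1.2, -4.1]
finger_gap: 23.4
```

```bash
python3 -c "
from h import *
ax()"
```

```text
t 16.35 tip_x 21.68 lat 0.24 dz -0.51 | F ax -9.3 lat 0.6 z -4.1 (rel -4.8) | tau [ 0.01  1.46 -0.06] | heading -4.17 pitch 0.00 gap 23.4
```

>>> {"fn": "servo_tool", "kwargs": {"commands": [[[255, -0.03, 0.05, 0.02, 0, 0, 0.06], [255, -0.06, 0.1, 0.02, 0, 0, 0.12], [255, -0.06, 0.1, 0.02, 0, 0, 0.12]]]}}

```text
time: 16.65
tool_pos: [515.7, -198.2, 49.7]
tcp_rot: [154.5, 89.8, 60.4]
ft_force: [-9.6, -0.3, -5.1]
finger_gap: 24.0
```

```bash
python3 -c "
from h import *
ax()"
```

```text
t 16.65 tip_x 22.41 lat 0.21 dz -0.13 | F ax -9.6 lat -1.0 z -5.1 (rel -4.8) | tau [0.04 1.56 0.01] | heading -4.16 pitch 0.09 gap 24.0
```

>>> {"fn": "servo_tool", "kwargs": {"commands": [[[255, 0, 0.05, 0.02, 0, 0, 0], [255, 0, 0.1, 0.02, 0, 0, 0], [255, 0, 0.15, 0.02, 0, 0, 0], [255, 0, 0.2, 0.02, 0, 0, 0], [255, 0, 0.2, 0.02, 0, 0, 0]]]}}

```text
time: 17.15
tool_pos: [517.7, -198.5, 49.6]
tcp_rot: [156.4, 89.8, 62.2]
ft_force: [-10.5, 1.2, -5.2]
finger_gap: 23.6
```

```bash
python3 -c "
from h import *
ax()"
```

```text
t 17.15 tip_x 24.42 lat 0.08 dz -0.19 | F ax -10.6 lat 0.4 z -5.2 (rel -4.8) | tau [0.08 1.56 0.02] | heading -4.16 pitch 0.08 gap 23.6
```

Sliding steadily at ~10 N. Continuing.

>>> {"fn": "servo_tool", "kwargs": {"commands": [[[255, 0, 0.05, 0, 0, 0, 0], [255, 0, 0.1, 0, 0, 0, 0], [255, 0, 0.15, 0, 0, 0, 0], [255, 0, 0.2, 0, 0, 0, 0], [255, 0, 0.25, 0, 0, 0, 0], [255, 0, 0.3, 0, 0, 0, 0], [255, 0, 0.35, 0, 0, 0, 0], [255, 0, 0.4, 0, 0, 0, 0]]]}}

```text
time: 17.95
tool_pos: [521.5, -198.8, 49.6]
tcp_rot: [160.3, 89.8, 66.2]
ft_force: [-9.6, 1.3, -4.9]
finger_gap: 23.7
```

```bash
python3 -c "
from h import *
ax()"
```

```text
t 17.95 tip_x 28.27 lat 0.07 dz -0.21 | F ax -9.6 lat 0.6 z -4.9 (rel -4.8) | tau [ 0.11  1.65 -0.03] | heading -4.16 pitch 0.07 gap 23.7
```

>>> {"fn": "servo_tool", "kwargs": {"commands": [[[255, 0, 0.05, 0, 0, 0, 0], [255, 0, 0.1, 0, 0, 0, 0], [255, 0, 0.15, 0, 0, 0, 0], [255, 0, 0.2, 0, 0, 0, 0], [255, 0, 0.25, 0, 0, 0, 0], [255, 0, 0.3, 0, 0, 0, 0], [255, 0, 0.35, 0, 0, 0, 0], [255, 0, 0.4, 0, 0, 0, 0]]]}}

```text
time: 18.75
tool_pos: [525.5, -199.1, 49.6]
tcp_rot: [160.1, 89.8, 65.9]
ft_force: [-10.4, 0.2, -5.2]
finger_gap: 24.2
```

```bash
python3 -c "
from h import *
ax()"
```

```text
t 18.75 tip_x 32.28 lat 0.08 dz -0.16 | F ax -10.4 lat -0.5 z -5.2 (rel -4.8) | tau [0.16 1.6  0.  ] | heading -4.16 pitch 0.07 gap 24.2
```

>>> {"fn": "servo_tool", "kwargs": {"commands": [[[255, 0, 0.05, 0, 0, 0, 0], [255, 0, 0.1, 0, 0, 0, 0], [255, 0, 0.15, 0, 0, 0, 0], [255, 0, 0.2, 0, 0, 0, 0], [255, 0, 0.25, 0, 0, 0, 0], [255, 0, 0.3, 0, 0, 0, 0], [255, 0, 0.35, 0, 0, 0, 0], [255, 0, 0.4, 0, 0, 0, 0]]]}}

```text
time: 19.55
tool_pos: [529.6, -199.4, 49.7]
tcp_rot: [155.8, 89.8, 61.7]
ft_force: [-9.4, 0.6, -5.2]
finger_gap: 23.8
```

```bash
python3 -c "
from h import *
ax()"
```

```text
t 19.55 tip_x 36.41 lat 0.05 dz -0.09 | F ax -9.4 lat -0.0 z -5.2 (rel -4.8) | tau [0.11 1.5  0.03] | heading -4.16 pitch 0.08 gap 23.8
```

>>> {"fn": "servo_tool", "kwargs": {"commands": [[[255, 0, 0.05, 0, 0, 0, 0], [255, 0, 0.1, 0, 0, 0, 0], [255, 0, 0.15, 0, 0, 0, 0], [255, 0, 0.2, 0, 0, 0, 0], [255, 0, 0.25, 0, 0, 0, 0], [255, 0, 0.3, 0, 0, 0, 0], [255, 0, 0.35, 0, 0, 0, 0], [255, 0, 0.4, 0, 0, 0, 0]]]}}

```text
time: 20.35
tool_pos: [536.6, -200.4, 51.4]
tcp_rot: [104.0, 89.6, 9.8]
ft_force: [-1.3, -0.3, -5.6]
finger_gap: 23.6
```

```bash
python3 -c "
from h import *
ax()"
```

```text
t 20.35 tip_x 43.38 lat -0.44 dz 1.61 | F ax -1.2 lat -0.4 z -5.6 (rel -4.8) | tau [0.02 0.22 0.  ] | heading -4.15 pitch 0.43 gap 23.6
```

>>> {"fn": "servo_tool", "kwargs": {"commands": [[[255, 0.1, 0.05, -0.04, 0, 0, -0.2], [255, 0.15, 0.1, -0.04, 0, 0, -0.4], [255, 0.15, 0.2, -0.04, 0, 0, -0.4], [255, 0.15, 0.3, -0.04, 0, 0, -0.4], [255, 0.15, 0.4, -0.04, 0, 0, -0.4]]]}}

```text
time: 20.85
tool_pos: [540.6, -200.3, 49.9]
tcp_rot: [164.7, 89.9, 70.6]
ft_force: [-0.4, -0.3, -4.5]
finger_gap: 24.1
```

```bash
python3 -c "
from h import *
ax()
for n in ('side','top','wrist'):
    p,d=r.snapshot(n); a=p[140:240,230:390] if n=='side' else p[160:270,370:470]
    save(n+'12',p);save(n+'12c',cv2.resize(a,None,fx=5,fy=5,interpolation=cv2.INTER_CUBIC))
"
```

```text
t 20.85 tip_x 47.43 lat -0.05 dz 0.15 | F ax -0.4 lat -0.3 z -4.5 (rel -4.8) | tau [0.01 0.05 0.01] | heading -4.16 pitch 0.03 gap 24.1
```

View pics/side12c.png

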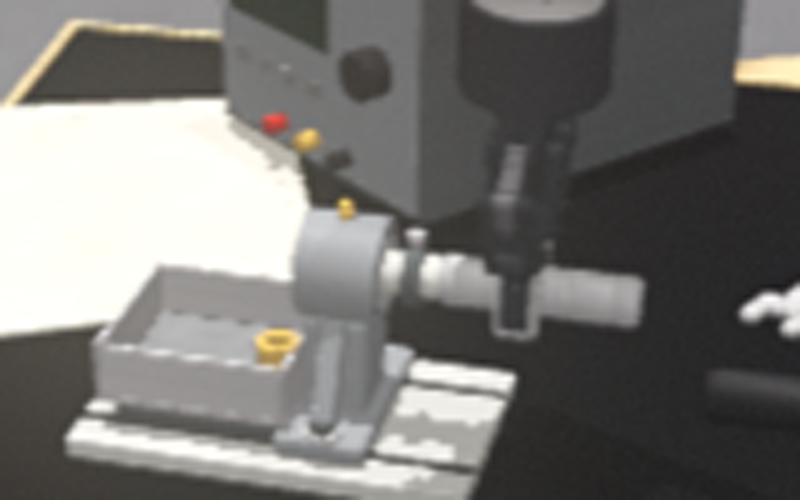

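View pics/top12c.png

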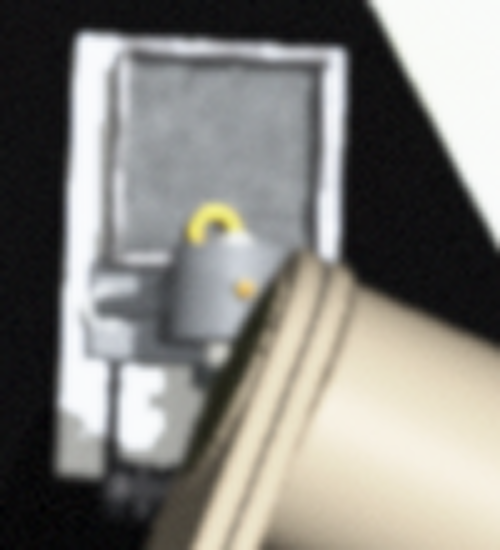

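View pics/wrist12.png

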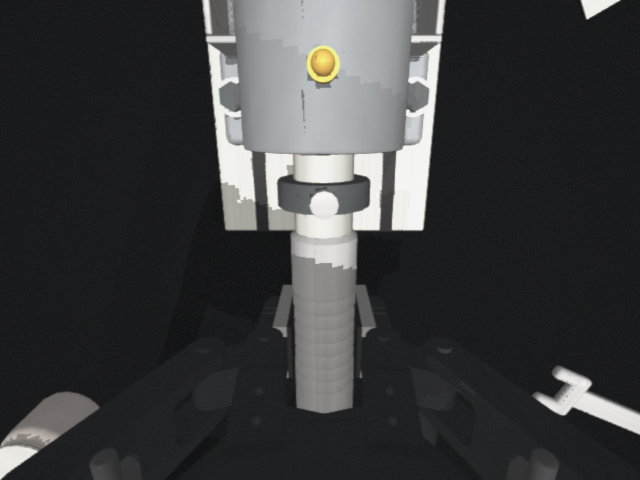

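>>> {"fn": "servo_tool", "kwargs": {"commands": [[[255, 0, 0.1, 0, 0, 0, 0], [255, 0, 0.2, 0, 0, 0, 0], [255, 0, 0.3, 0, 0, 0, 0], [255, 0, 0.4, 0, 0, 0, 0], [255, 0, 0.5, 0, 0, 0, 0], [255, 0, 0.6, 0, 0, 0, 0], [255, 0, 0.7, 0, 0, 0, 0]]]}}

```text
time: 21.7
tool_pos: [547.5, -200.7, 49.9]
tcp_rot: [171.0, 89.9, 76.9]
ft_force: [-0.5, 0.6, -5.2]
finger_gap: 23.8
```

```bash
python3 -c "
from h import *
ax()"
```

```text
t 21.70 tip_x 54.34 lat 0.00 dz 0.08 | F ax -0.5 lat 0.6 z -5.2 (rel -4.8) | tau [0.04 0.02 0.03] | heading -4.15 pitch 0.02 gap 23.8
```

>>> {"fn": "servo_tool", "kwargs": {"commands": [[[255, 0, 0.05, 0, 0, 0, 0], [255, 0, 0.1, 0, 0, 0, 0], [255, 0, 0.15, 0, 0, 0, 0], [255, 0, 0.2, 0, 0, 0, 0], [255, 0, 0.2, 0, 0, 0, 0]]]}}

```text
time: 22.2
tool_pos: [549.5, -200.9, 49.9]
tcp_rot: [167.2, 89.9, 73.0]
ft_force: [-0.1, -0.3, -5.3]
finger_gap: 24.0
```

```bash
python3 -c "
from h import *
ax()"
```

```text
t 22.20 tip_x 56.32 lat -0.04 dz 0.15 | F ax -0.1 lat -0.3 z -5.3 (rel -4.8) | tau [-0.    0.03 -0.01] | heading -4.16 pitch 0.02 gap 24.0
```

>>> {"fn": "servo_tool", "kwargs": {"commands": [[[255, 0, 0.05, 0, 0, 0, 0], [255, 0, 0.1, 0, 0, 0, 0], [255, 0, 0.15, 0, 0, 0, 0], [255, 0, 0.2, 0, 0, 0, 0], [255, 0, 0.2, 0, 0, 0, 0]]]}}

```text
time: 22.7
tool_pos: [550.9, -201.0, 49.7]
tcp_rot: [-158.3, 89.9, 107.5]
ft_force: [-2.8, -0.6, -5.1]
finger_gap: 23.7
```

```bash
python3 -c "
from h import *
ax()"
```

```text
t 22.70 tip_x 57.72 lat 0.01 dz -0.15 | F ax -2.7 lat -0.8 z -5.1 (rel -4.8) | tau [ 0.04  0.45 -0.03] | heading -4.16 pitch -0.05 gap 23.7
```

>>> {"fn": "servo_tool", "kwargs": {"commands": [[[255, 0, 0.04, 0, 0, 0, 0], [255, 0, 0.08, 0, 0, 0, 0], [255, 0, 0.12, 0, 0, 0, 0], [255, 0, 0.15, 0, 0, 0, 0]]]}}

```text
time: 23.1
tool_pos: [550.8, -200.9, 49.3]
tcp_rot: [-122.0, 89.7, 143.8]
ft_force: [-11.5, 0.3, -0.6]
finger_gap: 24.0
```

```bash
python3 -c "
from h import *
ax()"
```

```text
t 23.10 tip_x 57.67 lat 0.09 dz -0.52 | F ax -11.5 lat -0.5 z -0.6 (rel -4.8) | tau [ 0.11  1.7  -0.04] | heading -4.16 pitch -0.23 gap 24.0
```

>>> {"fn": "servo_tool", "kwargs": {"commands": [[[255, 0, 0, 0, 0, 0, 0], [255, 0, 0, 0, 0, 0, 0], [255, 0, 0, 0, 0, 0, 0], [255, 0, 0, 0, 0, 0, 0], [255, 0, 0, 0, 0, 0, 0], [255, 0, 0, 0, 0, 0, 0], [255, 0, 0, 0, 0, 0, 0], [255, 0, 0, 0, 0, 0, 0]]]}}

```text
time: 23.9
tool_pos: [550.8, -200.9, 49.3]
tcp_rot: [-122.3, 89.7, 143.5]
ft_force: [-11.8, 0.9, -0.6]
finger_gap: 23.6
```

```bash
python3 -c "
from h import *
ax()
p,d=r.snapshot('side'); save('side13',p); save('side13c',cv2.resize(p[150:240,230:390],None,fx=5,fy=5,interpolation=cv2.INTER_CUBIC)); ax()"
```

```text
t 23.90 tip_x 57.65 lat 0.08 dz -0.51 | F ax -11.8 lat 0.0 z -0.6 (rel -4.8) | tau [ 0.08  1.58 -0.05] | heading -4.16 pitch -0.22 gap 23.6
t 23.95 tip_x 57.66 lat 0.10 dz -0.50 | F ax -11.0 lat -0.4 z -0.6 (rel -4.8) | tau [ 0.19  1.54 -0.03] | heading -4.17 pitch -0.22 gap 23.8
```

View pics/side13c.png

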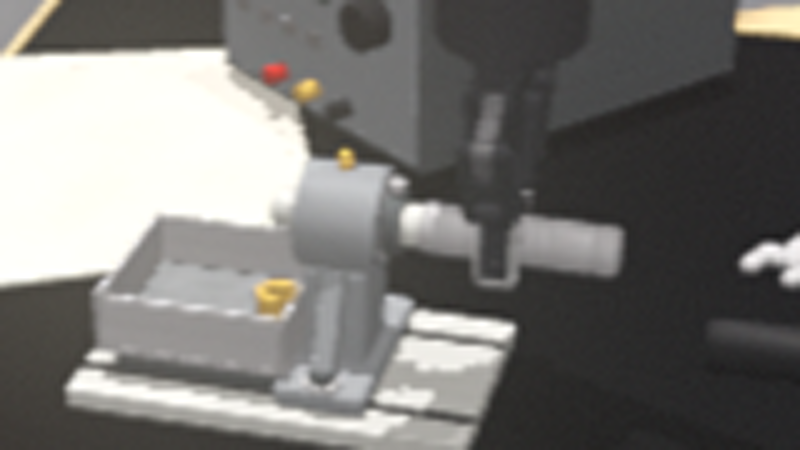

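Collar touches the hub (crop ~(390,205)), the tip shows out of the far side (275,212), and the bush is in the tray (275,295). I've held ~11.5 N for over 0.8 s, so I'll withdraw now.

>>> {"fn": "servo_tool", "kwargs": {"commands": [[[255, 0, -0.2, 0, 0, 0, 0], [255, 0, -0.5, 0, 0, 0, 0], [255, 0, -1, 0, 0, 0, 0], [255, 0, -1.5, 0, 0, 0, 0], [255, 0, -2, 0, 0, 0, 0], [255, 0, -2, 0, 0, 0, 0]]]}}

```text
time: 24.55
tool_pos: [532.2, -199.6, 49.8]
tcp_rot: [-177.9, 89.9, 87.9]
ft_force: [0.4, -0.1, -5.3]
finger_gap: 24.1
```

```bash
python3 -c "
from h import *
ax()"
```

```text
t 24.55 tip_x 38.99 lat -0.01 dz 0.02 | F ax 0.4 lat -0.1 z -5.3 (rel -4.8) | tau [0.01 0.05 0.04] | heading -4.17 pitch -0.00 gap 24.1
```

>>> {"fn": "servo_tool", "kwargs": {"commands": [[[255, 0, -1, 0, 0, 0, 0], [255, 0, -2, 0, 0, 0, 0], [255, 0, -3, 0, 0, 0, 0], [255, 0, -4, 0, 0, 0, 0], [255, 0, -5, 0, 0, 0, 0], [255, 0, -6, 0, 0, 0, 0], [255, 0, -6, 0, 0, 0, 0]]]}}

```text
time: 25.25
tool_pos: [471.7, -195.2, 49.7]
tcp_rot: [-165.2, 89.9, 100.6]
ft_force: [0.2, -0.2, -5.9]
finger_gap: 23.8
```

>>> {"fn": "servo_tool", "kwargs": {"commands": [[[255, -2, 0, 0, 0, 0, 0], [255, -4, 0, 0, 0, 0, 0], [255, -6.5, 0, 0, 0, 0, 0], [255, -6.5, 0, 0, 0, 0, 0], [255, -6.5, 0, 0, 0, 0, 0]]]}}

```text
time: 25.75
tool_pos: [473.7, -195.7, 115.0]
tcp_rot: [125.4, 89.9, 31.2]
ft_force: [-0.6, -0.0, -5.5]
finger_gap: 24.3
```

```bash
python3 -c "
from h import *
ax(); plan([567.5,268.09,113],goal(-3.36))"
```

```text
t 25.75 tip_x -19.69 lat -0.35 dz 65.16 | F ax -0.6 lat -0.1 z -5.5 (rel -4.8) | tau [ 0.02  0.02 -0.03] | heading -4.15 pitch 0.10 gap 24.3
t 25.75 tcp [ 473.65 -195.73  114.96] F [-0.57 -0.03 -5.46] gap 24.3
shift cm [  0.267   5.999 -46.939] rot deg [-0.79 -0.07 -0.1 ]
```

>>> {"fn": "servo_tool", "kwargs": {"commands": [[[255, 0, 0.4, -4, -0.8, 0, 0], [255, 0, 1, -9, -0.8, 0, 0], [255, 0, 2, -14, -0.8, 0, 0], [255, 0, 3, -19, -0.8, 0, 0], [255, 0, 4, -24, -0.8, 0, 0], [255, 0, 5, -29, -0.8, 0, 0], [255, 0, 6, -33, -0.8, 0, 0], [255, 0, 6, -36, -0.8, 0, 0]]]}}

```text
time: 26.55
tool_pos: [558.6, 162.3, 113.1]
tcp_rot: [-138.9, 89.8, 127.8]
ft_force: [-0.0, -0.3, -5.4]
finger_gap: 23.5
```

>>> {"fn": "servo_tool", "kwargs": {"commands": [[[255, 0, 0, -3, 0, 0, 0], [255, 0, 0, -6, 0, 0, 0], [255, 0, 0, -8.5, 0, 0, 0], [255, 0, 0, -10, 0, 0, 0], [255, 0, 0, -10.5, 0, 0, 0], [255, 0, 0, -10.5, 0, 0, 0], [255, 0, 0, -10.5, 0, 0, 0]]]}}

```text
time: 27.25
tool_pos: [565.1, 262.9, 115.2]
tcp_rot: [-163.1, 89.9, 103.5]
ft_force: [-0.6, 0.5, -5.1]
finger_gap: 23.7
```

```bash
python3 -c "
from h import *
plan([567.7,268.09,20],goal(-3.36))
p,d=r.snapshot('wrist'); save('w14',p)"
```

```text
t 27.25 tcp [565.09 262.85 115.23] F [-0.61  0.48 -5.06] gap 23.7
shift cm [ 9.523  0.233 -0.529] rot deg [-0.03 -0.06  0.02]
```

View pics/w14.png

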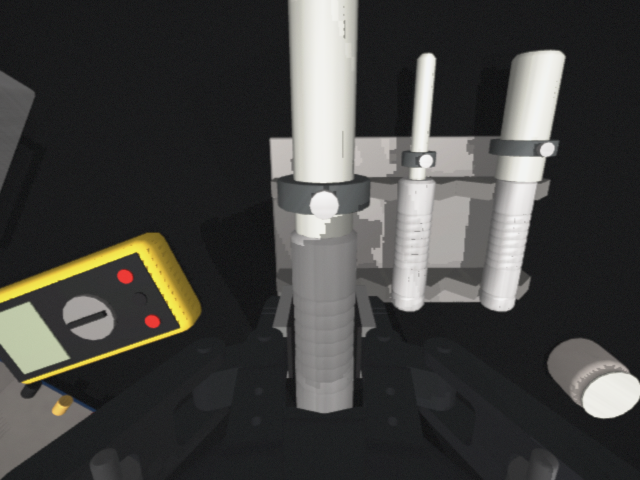

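>>> {"fn": "servo_tool", "kwargs": {"commands": [[[255, 0, 0.23, -0.53, 0, 0, 0], [255, 2, 0.23, -0.53, 0, 0, 0], [255, 5, 0.23, -0.53, 0, 0, 0], [255, 8, 0.23, -0.53, 0, 0, 0], [255, 9.5, 0.23, -0.53, 0, 0, 0], [255, 9.5, 0.23, -0.53, 0, 0, 0], [255, 9.5, 0.23, -0.53, 0, 0, 0]]]}}

```text
time: 28.0
tool_pos: [568.5, 269.4, 21.8]
tcp_rot: [153.4, 89.9, 60.0]
ft_force: [1.2, 0.6, -4.6]
finger_gap: 24.2
```

```bash
python3 -c "
from h import *
plan([567.9,268.09,-6],goal(-3.36))"
```

```text
t 28.0 tcp [568.48 269.43  21.75] F [ 1.22  0.57 -4.61] gap 24.2
shift cm [ 2.775 -0.053  0.143] rot deg [-0.02 -0.13 -0.06]
```

>>> {"fn": "servo_tool", "kwargs": {"commands": [[[255, 0.5, -0.05, 0.15, 0, 0, 0], [255, 1, -0.05, 0.15, 0, 0, 0], [255, 1.5, -0.05, 0.15, 0, 0, 0], [255, 2, -0.05, 0.15, 0, 0, 0], [255, 2.4, -0.05, 0.15, 0, 0, 0], [255, 2.4, -0.05, 0.15, 0, 0, 0]]]}}

```text
time: 28.6
tool_pos: [566.5, 267.7, -4.3]
tcp_rot: [-136.0, 89.9, 130.7]
ft_force: [0.9, -0.8, -5.6]
finger_gap: 23.9
```

```bash
python3 -c "
from h import *
plan([567.9,268.09,-6],goal(-3.36))"
```

```text
t 28.6 tcp [566.48 267.68  -4.28] F [ 0.89 -0.78 -5.59] gap 23.9
shift cm [ 0.172  0.139 -0.049] rot deg [ 0.01 -0.07  0.07]
```

>>> {"fn": "servo_tool", "kwargs": {"commands": [[[255, 0.05, 0.14, -0.02, 0, 0, 0], [255, 0.1, 0.14, -0.02, 0, 0, 0], [255, 0.15, 0.14, -0.02, 0, 0, 0], [255, 0.2, 0.14, -0.02, 0, 0, 0], [255, 0.2, 0.14, -0.02, 0, 0, 0]]]}}

```text
time: 29.1
tool_pos: [568.6, 268.1, -5.2]
tcp_rot: [170.9, 89.9, 77.6]
ft_force: [-0.4, -0.4, -5.9]
finger_gap: 23.9
```

```bash
python3 -c "
from h import *
plan([567.9,268.09,-6],goal(-3.36))"
```

```text
t 29.1 tcp [568.6  268.09  -5.2 ] F [-0.44 -0.43 -5.88] gap 23.9
shift cm [ 0.08  -0.07   0.004] rot deg [ 0.01 -0.11 -0.02]
```

>>> {"fn": "servo_tool", "kwargs": {"commands": [[[255, 0.05, -0.05, 0, 0, 0, 0], [255, 0.1, -0.05, 0, 0, 0, 0], [255, 0.13, -0.05, 0, 0, 0, 0], [255, 0.13, -0.05, 0, 0, 0, 0]]]}}

```text
time: 29.5
tool_pos: [568.2, 268.1, -6.0]
tcp_rot: [167.3, 89.9, 73.9]
ft_force: [-3.4, -1.6, 1.8]
finger_gap: 23.8
```

```bash
python3 -c "
from h import *
plan([567.9,268.09,-6],goal(-3.36))"
```

```text
t 29.5 tcp [568.18 268.15  -6.03] F [-3.38 -1.56  1.76] gap 23.8
shift cm [-0.003 -0.028  0.007] rot deg [ 0.01 -0.11 -0.02]
```

Seated (Fz went from −5.9 to +1.8 at the original grasp pose). Opening gently.

>>> {"fn": "servo_tool", "kwargs": {"commands": [[[140, 0, 0, 0, 0, 0, 0], [100, 0, 0, 0, 0, 0, 0], [100, 0, 0, 0, 0, 0, 0], [100, 0, 0, 0, 0, 0, 0], [100, 0, 0, 0, 0, 0, 0], [100, 0, 0, 0, 0, 0, 0]]], "force": 25}}

```text
time: 30.1
tool_pos: [568.2, 268.1, -6.5]
tcp_rot: [166.6, 89.9, 73.2]
ft_force: [-0.0, 0.5, -0.5]
finger_gap: 51.6
```

```bash
python3 -c "
from h import *
plan([567.9,268.09,100],goal(-3.36))"
```

```text
t 30.1 tcp [568.21 268.13  -6.47] F [-0.01  0.53 -0.51] gap 51.6
shift cm [-10.647  -0.026  -0.015] rot deg [ 0.   -0.11 -0.03]
```

>>> {"fn": "servo_tool", "kwargs": {"commands": [[[100, -1.5, 0, 0, 0, 0, 0], [100, -4, 0, 0, 0, 0, 0], [100, -8, 0, 0, 0, 0, 0], [100, -12, 0, 0, 0, 0, 0], [100, -16, 0, 0, 0, 0, 0], [100, -18, -4, 0, 0, 0, 0], [100, -18, -4, 0, 0, 0, 0], [100, -18, -4, 0, 0, 0, 0]]]}}

```text
time: 30.9
tool_pos: [528.4, 270.6, 175.7]
tcp_rot: [133.9, 89.7, 40.6]
ft_force: [0.5, -0.2, -0.1]
finger_gap: 51.9
```

```bash
python3 - <<'E'
from h import *
plan([530,266,190],goal(-3.4))
for n in ('wrist','top','side'):
    c=r.calibration(n); p,d=r.snapshot(n); save(n+'15',p); np.savez('pics/%s15.npz'%n,p=p,d=d,**c)
    if n=='wrist':
        g=p.astype(int).mean(2); P=[]
        for v in range(32,95,3):
            row=g[v,290:360]; t=110; idx=np.where(row>t)[0]; a,b=idx[0],idx[-1]
            P.append((290+(a+b)/2,v))
        W=onz(c,P,44); k=np.polyfit(W[:,0],W[:,1],1); print('yaw',np.degrees(np.arctan(k[0])),np.polyval(k,[569,690]))
        u=int(round(P[0][0])); col=g[2:60,u]; i=np.where(col>110)[0][0]; print('tip',onz(c,[(u,2+i-.5)],44), P[0],2+i)
# change vs start
a=np.load('pics/top0.npz')['p'].astype(int).mean(2); b=np.load('pics/top15.npz')['p'].astype(int).mean(2)
print('rack region diff',np.abs(a-b)[195:295,190:300].max(), [ (s) for s in np.argwhere(np.abs(a-b)[90:400,80:560]>60)[:0]])
m=(np.abs(a-b)>50).astype(np.uint8); n,l,s,_=cv2.connectedComponentsWithStats(m)
print([list(map(int,x)) for x in s[1:] if x[4]>8])
E
```

```text
t 30.9 tcp [528.42 270.57 175.66] F [ 0.52 -0.16 -0.11] gap 51.9
shift cm [-1.435  0.189  0.443] rot deg [ 0.09 -0.18 -0.19]
yaw -3.0332088550297245 [267.88022061 261.46855248]
tip [[694.01401373 261.37733892  44.        ]] (np.float64(324.5), 32) 11
rack region diff 219.0 []
[[87, 214, 147, 131, 7292], [116, 286, 48, 20, 135], [102, 300, 166, 180, 13425], [206, 357, 8, 18, 89], [630, 398, 10, 27, 91], [325, 433, 7, 10, 20], [283, 440, 96, 40, 2563], [341, 440, 6, 3, 13], [630, 442, 10, 10, 44], [571, 445, 69, 35, 709], [273, 459, 9, 19, 74], [567, 472, 5, 7, 18]]
```

View pics/wrist15.png

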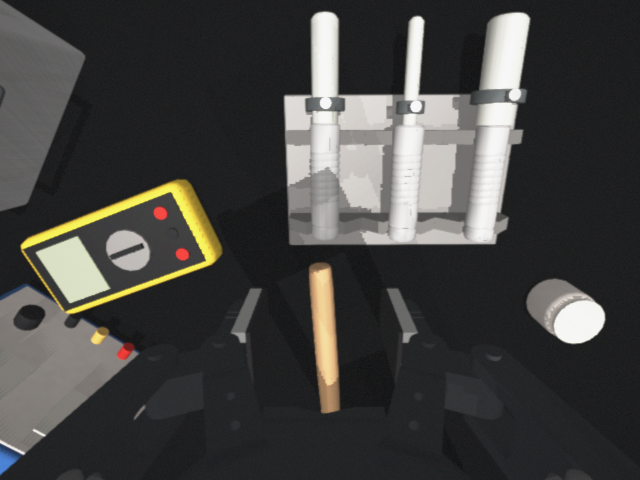

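View pics/top15.png

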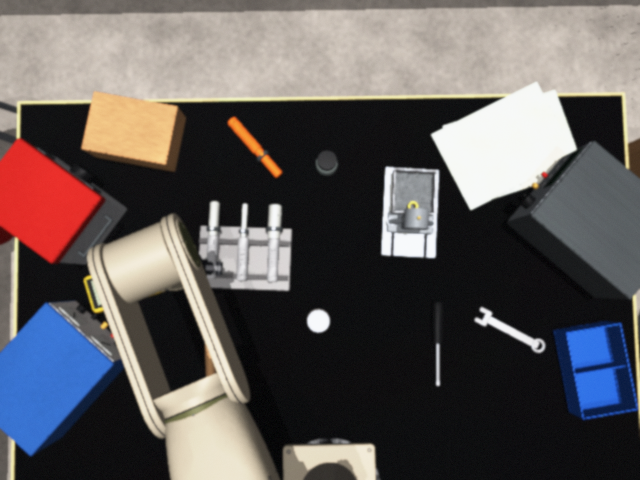

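View pics/side15.png

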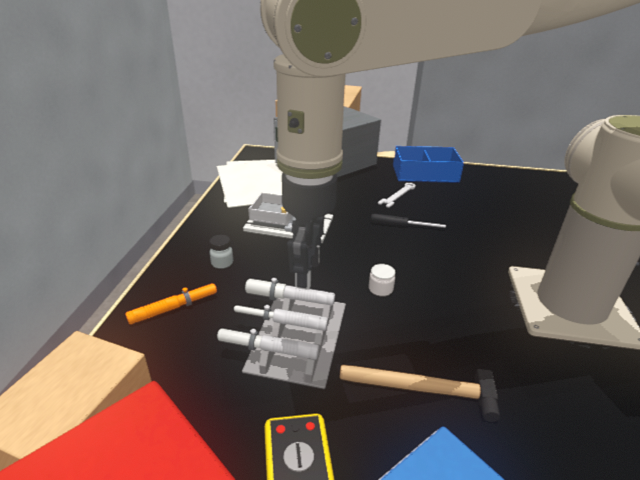

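```bash
python3 - <<'E'
from h import *
f=np.load('pics/top15.npz'); p=f['p']; c={k:f[k] for k in ['fx','fy','cx','cy','pose']}
h=cv2.cvtColor(p,cv2.COLOR_RGB2HSV); m=(h[...,0]>15)&(h[...,0]<40)&(h[...,1]>90); m[:195]=0;m[213:]=0;m[:,:395]=0;m[:,430:]=0
v,u=np.where(m); print(u.min(),u.max(),v.min(),v.max()); print(onz(c,[((u.min()+u.max())/2,v.min()-.5+5.3)],50), 'tray far/near by calc 758/660')
p,d=r.snapshot('top'); s=r.sense(); print(s['time'],s['finger_gap'],s['ft_force'])
save('t16',cv2.resize(p[160:270,370:450],None,fx=5,fy=5,interpolation=cv2.INTER_CUBIC))
print(r.hand_in())
E
```

```text
407 417 201 207
[[ 672.21509352 -208.52559334   50.        ]] tray far/near by calc 758/660
31.1 51.813434386140464 [ 0.07795148  0.6991615  -0.01213615]
the job is handed in; nothing more can be done
None
```

View pics/t16.png

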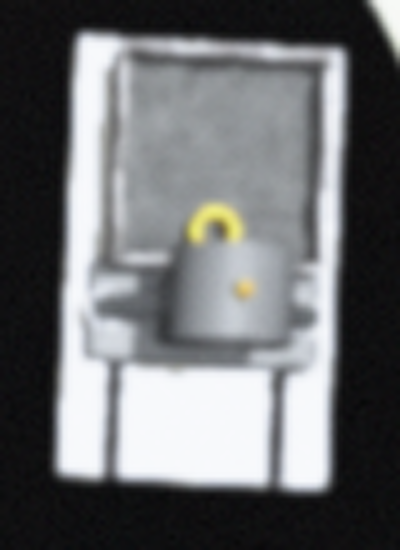

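The bush is out and lying in the catch tray, the driver is back in its own notches, and the job is handed in at about 31 s; no verdict was reported.

- **Pushing out:** I took the left driver, whose nose measured about 22 mm. The bush slid at about 10 N, and the highest force I read was about 12 N. The collar came home on the hub with the tip about 58 mm in, and I held it there at about 11.5 N for over 0.8 s.
- **Last checks:** The bush is at about (672, −208), in the tray right behind the hub. The driver's tip is within about 1.5 mm of where I measured it at the start. The gripper is open and clear of everything, and its force reading is about zero. The other drivers and the things on the bench look unmoved in the three views; the arm hid parts of the bench in the top view.
- **What disagreed:**
  - The real fingertips sit about 33 mm behind the reported TCP. My first grip closed on top of the handle (about 13 N, nothing moved); I corrected the height from the images.
  - The bench measured 2 to 4 mm differently between the cameras in places, but the nose entered the bore with no measurable side force.

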